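Sort the scrap fittings and weigh the brass on the beam scale

ROBOT

A 6-joint arm with a two-finger parallel gripper is mounted at the origin on a cart in front of the work surface, level with it; the furniture and walls round the work are solid. World frame = base frame: x ahead of the robot, y to its left, z up, the work surface at z = 0. Lengths are in m, angles in rad, forces in N, time in s.
With the tool pointing down it reaches from about 0.275 to 0.875 m from the base axis. Payload 12.5 kg.
Tool frame: the origin (TCP) lies on the mounting face of the last link; the fingertips stand 173 mm ahead of it and the grasp point (between the pads) lies 155 mm ahead of it; z points along the fingers, y is the direction in which the jaws open and shut (so a half turn about z gives the same grasp; the last joint's range is limited). The gripper opens to 85 mm and grips with 20 to 120 N. Pads are 22 mm wide; open, the fingers measure 114 mm over their backs; the gripper's body (76 mm by 85 mm) begins 54 mm behind the grasp point. The pads swing forward as they close: fully open they stand 13 mm farther back than shut.
Start: joints at [1.052, 0.351, 1.652, -0, 1.139, -0.085], TCP at [0.231, 0.499, 0.405] pointing down, gripper open.
Joint ranges: [-2.75, 2.75], [-0.79, 2.1], [0.01, 2.65], [-1.57, 4.71], [0.07, 3.14], [-2.87, 2.87]. Speed limits (rad/s): [2.22, 2.22, 2.79, 3.14, 3.14, 3.14].

INTERFACE

Orientations are given as a unit quaternion [x, y, z, w].
In Python, from plant import sensors, viewer, order gives the robot as it stands.
- The arm moves only by the tool step_arm, never from a script. Its argument "commands" is a list of rows, each an object of numbers: "hand": the gripper's target within -1 to 1 (fully open at 1, half-way at 0, shut at -1); "dx", "dy", "dz": the shift along the tool's x, y, z in cm; "yaw": the turn about the tool's z in rad. In form: [{"hand": .., "dx": .., "dy": .., "dz": .., "yaw": ..}, ...]. A call has 1 to 12 rows; each row shifts and turns the commanded pose from where the row before left it, along the tool's axes as they then stand; what a row does not reach is not made up. A row lasts 1/10 s, in which the tool goes at most 50 mm and 8.59 degrees, less where a joint would pass 70% of its speed; a pose out of reach is approached as far as the arm can. A call is refused whole if a number of a shift passes 5 or a number of a turn 0.15, either way. A call with a gripper value outside its range is refused whole. The fingers move at their own pace and stop on an object; "grip_force" is the grip in N (left out, the last holds). Time passes only in rows, so rows that do not move let the fingers close. It gives the time, the measured TCP pose, the force and the opening at its end, in the units of the state.
- sensors.get_state(): the state, without advancing time (a new reading comes with each control period).
- viewer.snapshot(name): name is "side" or "top"; returns a dict with "image" (480x640x3 uint8, red, green, blue), "range_z" (480x640 float32, m along the optical axis (not along the pixel's ray), 0 where there is no reading), "fx", "fy", "cx", "cy" (pixels), "xyz" and "rotation" of the camera in the world. Camera axes: x right, y up, looking along -z (the intrinsics and any distortion apply to the point x, -y, -z); pixel columns grow to the right and rows downward; lengths in m; the calibration is good to about 2 mm. A picture is of the moment at which its call begins.
- order.finish_job(): hands the job in, once; it reports no verdict.
The state is a dict: "time": time; "joint_pos": joint angles; "joint_velocities": joint speeds; "tau": joint torques, N m; "eef_pos": TCP position; "tool_rot": TCP orientation; "contact_force": force on the tool from outside, world axes, zero at the start; "ft_torque": the same for the moment, N m; "opening": finger opening in m.
Only numpy, scipy, OpenCV 4.12 (cv2) and the standard library are available. Lean on these libraries where they do the work, as an engineer would, in place of code of your own. Each camera call takes 0.05 s, during which the arm holds its last target. There are 200 camera calls.

TASK

Put the tape measure that was left on the scale's pan back on top of the blue drawer cabinet and sort the old pipe fittings on the bench: every steel one into the red scrap bin, every brass one onto the scale's pan. Weigh the brass for the scrap dealer: slide the poise along the notched beam until the pointer comes to rest inside the green band, and leave it so. Do not disturb the tin, the steel square and the carton.

Things in the scene. Friction and masses are not known exactly. Their poses are not given: they have to be found in the camera images.
- brass_coupling_center (a point): Centre, half-way up, of a loose yellow brass hexagon pipe coupling, a plain six-sided block 38 mm across the flats (44 over the corners), 44 mm high, with a dark bore in its end; about 310 g, its true weight is 15 % less to 20 % more. It starts upright on the bench (local z is its axis, pointing up); its local x axis points at a corner of the hexagon, so the flats face 30, 90, 150 degrees from x. It may be absent.
- brass_bush_center (a point): Centre, half-way up, of a loose yellow brass hexagon bush: a six-sided head 42 mm across the flats (48 over the corners) and 16 mm high, below a round 30 mm threaded stub, 44 mm high in all; about 260 g, its true weight is 15 % less to 20 % more. It starts upright on the bench (local z is its axis, pointing up); its local x axis points at a corner of the hexagon, so the flats face 30, 90, 150 degrees from x. It may be absent.
- brass_nipple_center (a point): Centre, half-way up, of a loose yellow brass hexagon nipple: round 30 mm threaded ends and in the middle a hexagon 36 mm across the flats (42 over the corners) and 14 mm high, 48 mm high in all; about 230 g, its true weight is 15 % less to 20 % more. It starts upright on the bench (local z is its axis, pointing up); its local x axis points at a corner of the hexagon, so the flats face 30, 90, 150 degrees from x. It may be absent.
- brass_reducer_center (a point): Centre, half-way up, of a loose yellow brass round reducing socket: 42 mm in diameter in its lower 20 mm, 32 mm in diameter above, 42 mm high; about 280 g, its true weight is 15 % less to 20 % more. It starts upright on the bench (local z is its axis, pointing up). It may be absent.
- steel_coupling_center (a point): Centre, half-way up, of a loose grey steel hexagon pipe coupling, a plain six-sided block 38 mm across the flats (44 over the corners), 44 mm high, with a dark bore in its end; 280 g. It starts upright on the bench (local z is its axis, pointing up); its local x axis points at a corner of the hexagon, so the flats face 30, 90, 150 degrees from x. It may be absent.
- steel_bush_center (a point): Centre, half-way up, of a loose grey steel hexagon bush: a six-sided head 42 mm across the flats (48 over the corners) and 16 mm high, below a round 30 mm threaded stub, 44 mm high in all; 240 g. It starts upright on the bench (local z is its axis, pointing up); its local x axis points at a corner of the hexagon, so the flats face 30, 90, 150 degrees from x. It may be absent.
- steel_nipple_center (a point): Centre, half-way up, of a loose grey steel hexagon nipple: round 30 mm threaded ends and in the middle a hexagon 36 mm across the flats (42 over the corners) and 14 mm high, 48 mm high in all; 210 g. It starts upright on the bench (local z is its axis, pointing up); its local x axis points at a corner of the hexagon, so the flats face 30, 90, 150 degrees from x. It may be absent.
- tape_center (a point): Centre, half-way up, of the yellow tape measure, a block 36 mm thick (local x), 71 mm long (local y) and 65 mm high (local z), 320 g, standing on the scale's pan at the start.
- cabinet_top (a point): Middle of the flat top of the blue small-parts drawer cabinet, 0.232 m above the bench; the top reaches 82 mm either way along its local x and 158 mm either way along its local y. The drawer fronts, on its -x side, face the fittings; their lips stick out 7 mm beyond the top, so a wide gripper pointing straight down needs about 60 mm from them to the middle of what it picks. z is up.
- pan_center (a point): Centre of the floor of the scale's round aluminium pan: floor about 164 mm in diameter, rim 12 mm high and 180 mm across at the top. The pan stays level and sinks or rises by at most 3 mm. Its local y is the direction of the beam from the pan towards the pointer, z is up.
- poise_knob (a point): Middle of the black round knob on top of the dark steel poise: knob 20 mm in diameter, 30 mm high, this point 15 mm above the poise's flat top (poise 34 x 26 mm, 46 mm high). Pinch it from above across the beam and slide the poise along the beam; it swings up and down with the beam.
- poise (a joint): Place of the poise along the notched beam in m: 0 at the pan end, 0.112 at the pointer end, growing towards the pointer. A sprung pawl drops into a notch every 8 mm (15 notches) and holds it there; about 4 N pushes it on to the next. One notch weighs 100 g: with an empty pan the scale balances at notch 0, with 500 g at notch 5.
- beam (a joint): Tilt of the scale's beam in rad: 0 is level (pointer centred), positive when the pan is too heavy and the pointer end stands high, so the poise must go farther out; negative when the pointer end is low. 100 g too much tilts it about 0.04; stops at -0.09 and 0.09. It settles within about 2 s.
- pointer_tip (a point): Tip of the red pointer at the free end of the beam, 230 mm from the pivot; it plays in front of the white index plate and rises as the beam tilts positive.
- index_mark (a point): The centre mark of the index plate, at the height where the pointer tip is when the beam is level; the green band reaches 8 mm above and below it.
- bin_floor (a point): Centre of the inner floor of the red open scrap bin: inside 122 mm along its local x, 182 mm along its local y, walls 48 mm above this floor and 4 mm thick; the bin cannot be moved. z is up.
- grease_tin: Red tin with a white lid, 68 mm in diameter and 53 mm high, origin under its middle; a bystander.
- steel_square: Small steel engineer's square lying flat, 102 x 166 x 15 mm, origin under its middle; a bystander.
- yellow_carton: Yellow and white open carton, 70 x 119 x 99 mm, origin under its middle; a bystander.

How it is judged:
At the end, for the whole second after the job is handed in: Every brass fitting present lies in the pan (centre within 85 mm of the pan centre), every steel one in the scrap bin and the tape measure lies still on the cabinet top; the beam has settled within 0.034 rad of level, so that the pointer stays in the green band (horizontal distance between each of brass_coupling_center, brass_bush_center, brass_nipple_center, brass_reducer_center and pan_center below 0.085 m and z of brass_coupling_center in the frame of pan_center between 0.005 and 0.075 m and z of brass_bush_center in the frame of pan_center between 0.005 and 0.075 m and z of brass_nipple_center in the frame of pan_center between 0.005 and 0.075 m and z of brass_reducer_center in the frame of pan_center between 0.005 and 0.075 m and x of steel_coupling_center in the frame of bin_floor between -0.06 and 0.06 m and y of steel_coupling_center in the frame of bin_floor between -0.09 and 0.09 m and z of each of steel_coupling_center, steel_bush_center, steel_nipple_center in the frame of bin_floor below 0.055 m and x of steel_bush_center in the frame of bin_floor between -0.06 and 0.06 m and y of steel_bush_center in the frame of bin_floor between -0.09 and 0.09 m and x of steel_nipple_center in the frame of bin_floor between -0.06 and 0.06 m and y of steel_nipple_center in the frame of bin_floor between -0.09 and 0.09 m and x of tape_center in the frame of cabinet_top between -0.08 and 0.08 m and y of tape_center in the frame of cabinet_top between -0.155 and 0.155 m and z of tape_center in the frame of cabinet_top between 0.01 and 0.05 m and linear speed of tape_measure below 0.03 m/s and value of joint beam between -0.034 and 0.034 rad and velocity of joint beam between -0.15 and 0.15 rad/s); the robot touches nothing.
It fails at once if a bystander (tin, square or carton) is pushed more than 4 cm (distance of any of grease_tin, steel_square, yellow_carton from where it was at the start of the episode above 0.04 m).
Of brass_coupling, brass_bush, brass_nipple, brass_reducer only 2 to 4 are there at a start; the rules pass over those that are not, and their reading is None.
Of steel_coupling, steel_bush, steel_nipple only 2 to 3 are there at a start; the rules pass over those that are not, and their reading is None.
At some moment in a run one of brass_coupling, brass_bush, brass_reducer, steel_coupling, steel_bush may be knocked a few centimetres aside while the robot is not near it.
Once in a run the grip may slacken for a moment while it holds something.
It also fails if it takes over 210 s, if anything falls off the work surface, if the arm or the gripper's body presses on something with over 40 N, if the wrist force passes 120 N, or if a joint passes its speed limit or range.

## Working session

There is one attempt and no reset: what is moved stays moved. The work goes in short steps, Python scripts to look and compute and a tool call to move; the robot and the scene stay as the last step left them, time stands still between calls to the robot, and variables do not carry over. Pictures are saved under pics/ and viewed, about 12 in all and at most 16, crops included, and the job is handed in when it is done.

Besides the shell and the picture viewer there is one more tool, called after "Request:" as name([rows], argument=value, ...), one row to a line, values as JSON. step_arm: Moves the arm, as the interface text tells. Its arguments: {"type":"object","properties":{"commands":{"type":"array","items":{"type":"object","properties":{"hand":{"type":"number"},"dx":{"type":"number"},"dy":{"type":"number"},"dz":{"type":"number"},"yaw":{"type":"number"}}}},"grip_force":{"type":"number"}},"required":["commands"]}

```bash
mkdir -p pics; cat > h.py <<'E'
import numpy as np, cv2
from plant import sensors, viewer, order
def snap(n, save=None):
    s=viewer.snapshot(n)
    if save: cv2.imwrite(f'pics/{save}.png', s['image'][:,:,::-1])
    np.savez(f'{n}.npz', **{k:np.asarray(v) for k,v in s.items()})
    return s
def cloud(s):
    v,u=np.mgrid[0:480,0:640]; z=s['range_z']
    P=np.stack([(u-s['cx'])/s['fx']*z,-(v-s['cy'])/s['fy']*z,-z],-1)
    R=np.asarray(s['rotation'])
    if R.shape!=(3,3):
        from scipy.spatial.transform import Rotation; R=Rotation.from_quat(R).as_matrix()
    return P@R.T+np.asarray(s['xyz'])
E
python3 - <<'E'
from h import *
for n in('top','side'):
    s=snap(n,n+'0'); print(n,s['xyz'],s['rotation'],s['fx'],s['cx'],{k for k in s})
print(sensors.get_state())
E
```

```text
top [0.26313084 0.10986546 1.46222569] [ 0.06333318 -0.07205301 -0.69839002  0.70925922] 559.6695970491572 309.8990646217647 {'range_z', 'rotation', 'image', 'cx', 'fx', 'xyz', 'fy', 'cy'}
side [-0.14048574  1.03183441  0.72094347] [-0.15462647  0.50168235  0.80979764 -0.26197949] 434.2792720669089 321.935923818269 {'range_z', 'rotation', 'image', 'cx', 'fx', 'xyz', 'fy', 'cy'}
{'time': 0.1, 'joint_pos': array([ 1.05244388e+00,  3.51184141e-01,  1.65235205e+00, -2.21826304e-06,
        1.13914396e+00, -8.46028655e-02]), 'joint_velocities': array([ 0.00087267,  0.00056728, -0.00159388, -0.00051665, -0.00130301,
       -0.00188753]), 'tau': array([ 1.04233855e-03, -5.06824958e+01, -2.91886818e+01, -1.10603223e-04,
        2.46677861e-03,  4.18275761e-05]), 'eef_pos': array([0.23107151, 0.49897498, 0.40421425]), 'tool_rot': array([ 2.15178192e-01,  9.76574652e-01, -5.19523087e-04, -1.60494129e-04]), 'contact_force': array([ 0.41463529, -0.67511569,  0.26872265]), 'ft_torque': array([-0.0304579 , -0.03221884, -0.06647657]), 'opening': 0.08535633339952113}
```

View pics/top0.png

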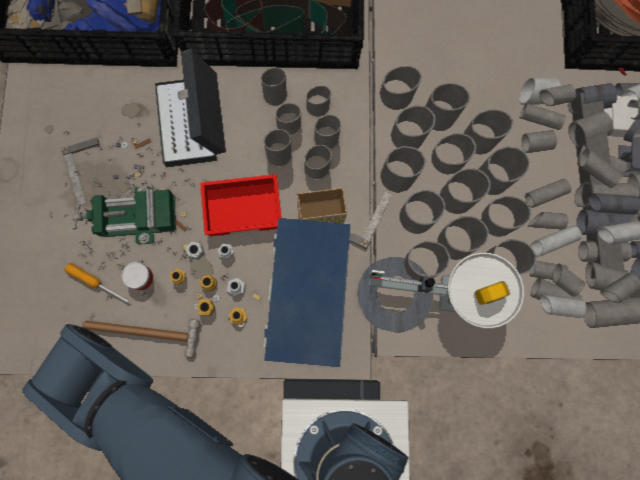

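View pics/side0.png

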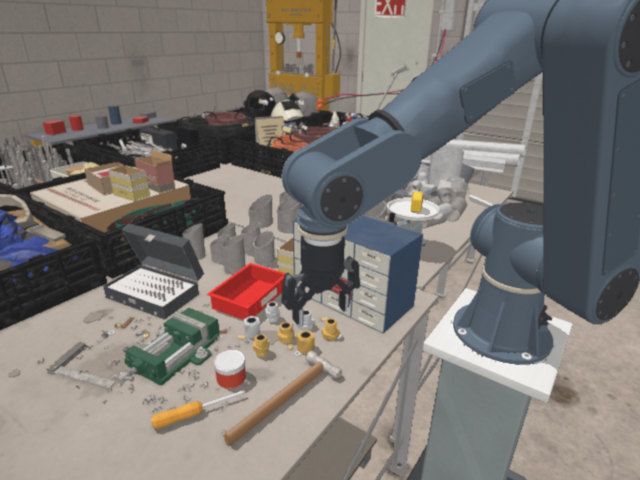

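The top view shows 4 brass fittings at (178,276), (208,282), (205,307), (238,316) and 3 steel ones at (194,250), (226,252), (236,287). The bin is at (242,205), the cabinet at (308,292), the pan at (485,290) with the tape on it, and the poise near (428,285). The side view agrees.

```bash
python3 - <<'E'
from h import *
s=dict(np.load('top.npz')); C=cloud(s); im=s['image']
hsv=cv2.cvtColor(im,cv2.COLOR_RGB2HSV)
z=C[...,2]
m=((z>0.025)&(z<0.07)&(s['range_z']>0)).astype(np.uint8)
m[:, :165]=0; m[:,262:]=0; m[:238]=0; m[335:]=0
n,l,st,ce=cv2.connectedComponentsWithStats(m)
for i in range(1,n):
    if st[i,4]<30: continue
    k=l==i; p=C[k]; print(i,ce[i].round(),st[i,4],'mean',p.mean(0).round(4),'min',p.min(0).round(3),'max',p.max(0).round(3),'sat',hsv[k][:,1].mean().round(), 'ztop',np.percentile(p[:,2],90).round(4))
def reg(name,k):
    p=C[k]; r=cv2.minAreaRect(p[:,:2].astype(np.float32)); print(name,k.sum(),p.mean(0).round(4),np.percentile(p[:,2],[5,50,95]).round(3),'rect',r)
R=np.zeros(z.shape,bool)
def box(a,b,c,d): q=R.copy(); q[b:d,a:c]=1; return q
reg('cab',box(255,210,360,375)&(z>.22)&(z<.245))
reg('tape',box(460,270,520,320)&(hsv[...,1]>120)&(z>.1))
reg('binrim',box(190,165,290,245)&(hsv[...,1]>180)&(z>.043))
reg('binfloor',box(210,185,275,225)&(hsv[...,1]>180)&(z<.02))
reg('pan',box(440,245,530,335)&(z>.03)&(hsv[...,1]<60))
reg('tin',box(115,255,160,300)&(z>.04))
for r in range(265,310,3): print(r,[f'{v:.3f}' for v in z[r,366:452:5]])
x=np.concatenate([cv2.resize(im[235:335,160:260],None,fx=4,fy=4,interpolation=3),cv2.resize(im[240:340,360:460],None,fx=4,fy=4,interpolation=3)],1)
cv2.imwrite('pics/c1.png',x[:,:,::-1])
E
```

```text
1 [194. 250.] 217 mean [0.5207 0.393  0.0423] min [0.501 0.373 0.025] max [0.541 0.416 0.052] sat 9.0 ztop 0.0472
2 [225. 251.] 170 mean [0.5191 0.3131 0.0414] min [0.502 0.296 0.025] max [0.54  0.333 0.054] sat 9.0 ztop 0.0507
3 [177. 276.] 179 mean [0.4511 0.4324 0.0414] min [0.433 0.416 0.025] max [0.471 0.454 0.056] sat 140.0 ztop 0.051
4 [207. 282.] 150 mean [0.4388 0.3557 0.0396] min [0.423 0.34  0.025] max [0.458 0.372 0.051] sat 130.0 ztop 0.046
5 [234. 286.] 114 mean [0.4292 0.2852 0.0434] min [0.415 0.272 0.025] max [0.444 0.301 0.053] sat 8.0 ztop 0.0487
7 [204. 307.] 211 mean [0.3739 0.3582 0.0434] min [0.356 0.338 0.026] max [0.392 0.38  0.05 ] sat 132.0 ztop 0.0481
8 [236. 315.] 116 mean [0.3545 0.2772 0.0434] min [0.34  0.263 0.026] max [0.368 0.293 0.052] sat 133.0 ztop 0.0488
9 [193. 326.] 81 mean [0.3269 0.3877 0.0286] min [0.306 0.377 0.025] max [0.342 0.398 0.036] sat 27.0 ztop 0.032
12 [174. 333.] 48 mean [0.3081 0.4345 0.0291] min [0.305 0.4   0.025] max [0.313 0.454 0.037] sat 129.0 ztop 0.0329
cab 10706 [0.3955 0.1005 0.2322] [0.228 0.232 0.236] rect ((0.39998
[... 2761 characters left out ...]
'0.073', '0.143']
298 ['0.007', '0.008', '0.005', '0.005', '-0.003', '0.001', '0.004', '-0.000', '0.001', '-0.003', '0.005', '0.007', '0.009', '0.006', '0.001', '0.021', '0.022', '0.141']
301 ['0.002', '-0.001', '0.008', '0.002', '0.001', '-0.000', '-0.002', '0.000', '0.001', '0.005', '0.008', '0.009', '0.007', '-0.003', '0.000', '0.020', '0.020', '0.154']
304 ['0.005', '0.006', '0.001', '0.002', '-0.000', '-0.004', '-0.003', '-0.001', '0.002', '-0.005', '0.003', '0.007', '0.008', '0.006', '0.003', '0.023', '0.020', '0.140']
307 ['0.003', '0.005', '0.008', '0.003', '0.000', '-0.003', '0.003', '0.001', '0.000', '0.003', '0.003', '0.005', '0.001', '-0.001', '-0.002', '0.019', '0.022', '0.022']
```

View pics/c1.png

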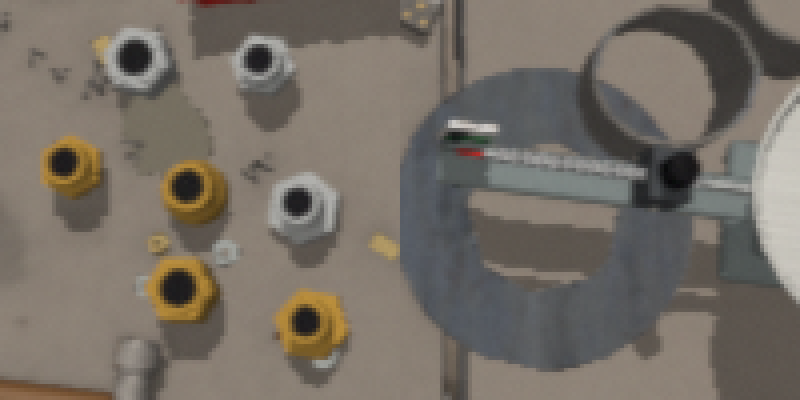

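All seven are present. Steel: coupling (194,250), nipple (226,252), bush (236,287). Brass: nipple (177,276), reducer (208,282), coupling (205,307), bush (238,316). The poise knob is at (430,283) and the pointer tip at about (377,278). Next I get exact positions from the bores.

```bash
cat >> h.py <<'E'
from scipy.spatial.transform import Rotation as Ro
def ray(s,u,v,h):
    R=Ro.from_quat(s['rotation']).as_matrix(); d=R@np.array([(u-s['cx'])/s['fx'],-(v-s['cy'])/s['fy'],-1]); o=np.asarray(s['xyz']); return o+d*(h-o[2])/d[2]
HT=dict(sc=.044,sn=.048,sb=.044,bn=.048,br=.042,bc=.044,bb=.044)
def bore(s,name,u,v,w=16):
    """centroid of dark bore near pixel -> xy at top plane"""
    u,v=int(round(u)),int(round(v)); g=s['image'][v-w:v+w,u-w:u+w].max(2)
    n,l,st,ce=cv2.connectedComponentsWithStats((g<70).astype(np.uint8))
    j=[i for i in range(1,n) if st[i,4]>=15]
    if not j: return None
    i=min(j,key=lambda i:np.hypot(*(ce[i]-w))); c=ce[i]+[u-w,v-w]
    return c,st[i,4],ray(s,*c,HT[name])
E
python3 - <<'E'
from h import *
s=dict(np.load('top.npz')); C=cloud(s); im=s['image'].astype(int); z=C[...,2]
hsv=cv2.cvtColor(s['image'],cv2.COLOR_RGB2HSV)
P=dict(sc=(194,250),sn=(225,250),bn=(177,276),br=(207,282),sb=(235,286),bc=(205,307),bb=(237,316))
for n,(u,v) in P.items():
    c,a,p=bore(s,n,u,v,12); print(n,c.round(1),a,p.round(4))
    # hex orientation: outline of coloured silhouette at hex height
    hh=dict(sc=.044,sn=.031,sb=.016,bn=.031,br=.042,bc=.044,bb=.016)[n]
    k=(abs(z-hh)<.012)&(np.hypot(C[...,0]-p[0],C[...,1]-p[1])<.03); q=C[k]-p
    r=np.hypot(q[:,0],q[:,1]); a=np.degrees(np.arctan2(q[:,1],q[:,0]))
    o=r>.0185; print('   hex corner phase',(np.degrees(np.angle(np.sum((r[o]-.018)*np.exp(6j*np.radians(a[o])))))/6).round(1), o.sum())
k=np.zeros(z.shape,bool); k[270:315,465:520]=1
t=k&(hsv[...,1]>120)&(z>.195)&(z<.215); print('tape',cv2.minAreaRect(C[t][:,:2].astype(np.float32)),np.median(C[t][:,2]), C[t].mean(0))
k[:]=0;k[240:335,440:530]=1
t=k&(z>.146)&(z<.165)&(hsv[...,1]<60); p=C[t]; print('panrim',cv2.minEnclosingCircle(p[:,:2].astype(np.float32)),np.percentile(p[:,2],95))
t=k&(z>.13)&(z<.147)&(hsv[...,1]<60); print('floor',np.median(C[t][:,2]),cv2.minEnclosingCircle(C[t][:,:2].astype(np.float32)))
k[:]=0;k[272:296,420:442]=1
t=k&(z>.155)&(z<.18); print('knob',C[t].mean(0),cv2.minEnclosingCircle(C[t][:,:2].astype(np.float32)),np.percentile(C[t][:,2],[20,50,80]))
k[:]=0;k[265:290,366:390]=1
t=k&(hsv[...,1]>130)&((hsv[...,0]<10)|(hsv[...,0]>170)); print('ptr',np.argwhere(t)[:,::-1].tolist(),C[t].round(3).tolist())
t=k&(hsv[...,1]>80)&(abs(hsv[...,0].astype(int)-60)<25); print('green',C[t].mean(0),np.percentile(C[t][:,2],[5,95]))
E
```

```text
sc [193.2 248.8] 50 [0.5225 0.3939 0.044 ]
   hex corner phase 20.5 40
sn [224.4 249.4] 30 [0.5215 0.3135 0.048 ]
   hex corner phase 19.6 16
bn [175.4 275.3] 32 [0.4525 0.4345 0.048 ]
   hex corner phase 1.5 14
br [206.2 281. ] 41 [0.44   0.3568 0.042 ]
   hex corner phase 0.0 0
sb [233.9 285.1] 35 [0.4305 0.2858 0.044 ]
   hex corner phase 3.7 101
bc [204.2 306.6] 52 [0.3748 0.3583 0.044 ]
   hex corner phase -29.1 34
bb [236.2 315. ] 35 [0.355  0.2772 0.044 ]
   hex corner phase 27.9 101
tape ((0.40588346123695374, -0.32352215051651), (0.034694112837314606, 0.05783545598387718), 19.084115982055664) 0.20362283486481503 [ 0.40559822 -0.32249273  0.20302657]
panrim ((0.41730472445487976, -0.3192971348762512), 0.09046291559934616) 0.15685527117898007
floor 0.14109841314818294 ((0.43472933769226074, -0.32430171966552734), 0.10568442940711975)
knob [ 0.43041485 -0.18528136  0.1675454 ] ((0.4306197166442871, -0.18644458055496216), 0.010411189869046211) [0.1649563  0.16840971 0.17121523]
ptr [[375, 277], [376, 277], [375, 278], [376, 278], [377, 278], [378, 278], [379, 278]] [[0.446, -0.063, 0.125], [0.446, -0.066, 0.121], [0.444, -0.063, 0.121], [0.443, -0.065, 0.128], [0.444, -0.068, 0.122], [0.444, -0.07, 0.124], [0.445, -0.074, 0.117]]
green [ 0.45448388 -0.06630836  0.11329476] [0.10789551 0.11999558]
```

Request:
step_arm([
  {"hand": 1,"dz": -3,"yaw": 0.15},
  {"hand": 1,"dz": -4,"yaw": 0.15},
  {"hand": 1,"dz": -3,"yaw": 0.15},
  {"hand": 1,"yaw": 0.15},
  {"hand": 1,"yaw": 0.15},
  {"hand": 1,"yaw": 0.05},
  {"hand": 1,"dx": -3,"dy": -0.4},
  {"hand": 1,"dx": -4,"dy": -0.5},
  {"hand": 1,"dx": -4,"dy": -0.5},
  {"hand": 1,"dx": -4,"dy": -0.5},
  {"hand": 1,"dx": -4,"dy": -0.5},
  {"hand": 1,"dx": -4,"dy": -0.5},
])

```text
invalid input
```

```bash
cat > go.py <<'E'
import sys
from h import *
def go(x,y,z,deg=None,s=None):
    """print the moves (tool cm, rad) to TCP target x,y,z, jaw heading deg (mod 180)"""
    s=s or sensors.get_state(); R=Ro.from_quat(s['tool_rot']).as_matrix(); p=s['eef_pos']
    psi=np.degrees(np.arctan2(R[1,1],R[0,1])); d=np.array([x,y,z])-p
    if deg is None: deg=psi
    dy=(deg-psi+90)%180-90; a=np.radians(psi+dy); 
    xt=np.array([np.cos(a+np.pi/2),np.sin(a+np.pi/2)]); yt=np.array([np.cos(a),np.sin(a)])
    print(f"t={s['time']:.1f} at {p.round(4)} psi {psi:.1f} q {s['joint_pos'].round(2)} open {s['opening']:.4f} F {s['contact_force'].round(1)}")
    print(f"yaw {-np.radians(dy):.3f} (alt {-np.radians(dy)+np.sign(dy)*np.pi:.3f}: flip dx,dy)  then dx {100*d[:2]@xt:.2f} dy {100*d[:2]@yt:.2f} dz {-100*d[2]:.2f}")
if __name__=='__main__': go(*[float(a) for a in sys.argv[1:]])
E
python3 go.py 0.4058 -0.323 0.33 19.5
```

```text
t=0.1 at [0.2311 0.499  0.4042] psi 65.1 q [ 1.05  0.35  1.65 -0.    1.14 -0.08] open 0.0854 F [ 0.4 -0.7  0.3]
yaw 0.797 (alt -2.345: flip dx,dy)  then dx -83.32 dy -10.97 dz 7.42
```

Request:
step_arm([
  {"hand": 1,"dx": 0,"dy": 0,"dz": -3,"yaw": 0.15},
  {"hand": 1,"dx": 0,"dy": 0,"dz": -4,"yaw": 0.15},
  {"hand": 1,"dx": 0,"dy": 0,"dz": -3,"yaw": 0.15},
  {"hand": 1,"dx": 0,"dy": 0,"dz": 0,"yaw": 0.15},
  {"hand": 1,"dx": 0,"dy": 0,"dz": 0,"yaw": 0.15},
  {"hand": 1,"dx": 0,"dy": 0,"dz": 0,"yaw": 0.05},
  {"hand": 1,"dx": -3,"dy": -0.4,"dz": 0,"yaw": 0},
  {"hand": 1,"dx": -4,"dy": -0.5,"dz": 0,"yaw": 0},
  {"hand": 1,"dx": -4,"dy": -0.5,"dz": 0,"yaw": 0},
  {"hand": 1,"dx": -4,"dy": -0.5,"dz": 0,"yaw": 0},
  {"hand": 1,"dx": -4,"dy": -0.5,"dz": 0,"yaw": 0},
  {"hand": 1,"dx": -4,"dy": -0.5,"dz": 0,"yaw": 0},
], grip_force=60)

```text
time: 1.3
eef_pos: [0.2797, 0.2709, 0.5044]
tool_rot: [0.578, 0.816, -0.0, -0.0]
contact_force: [0.2, -0.2, 0.4]
opening: 0.0855
```

Request:
step_arm([
  {"hand": 1,"dx": -4.5,"dy": -0.6,"dz": 0,"yaw": 0},
  {"hand": 1,"dx": -4.5,"dy": -0.6,"dz": 0,"yaw": 0},
  {"hand": 1,"dx": -4.5,"dy": -0.6,"dz": 0,"yaw": 0},
  {"hand": 1,"dx": -4.5,"dy": -0.6,"dz": 0,"yaw": 0},
  {"hand": 1,"dx": -4.5,"dy": -0.6,"dz": 0,"yaw": 0},
  {"hand": 1,"dx": -4.5,"dy": -0.6,"dz": 0,"yaw": 0},
  {"hand": 1,"dx": -4.5,"dy": -0.6,"dz": 0,"yaw": 0},
  {"hand": 1,"dx": -4.5,"dy": -0.6,"dz": 0,"yaw": 0},
  {"hand": 1,"dx": -4.5,"dy": -0.6,"dz": 0,"yaw": 0},
  {"hand": 1,"dx": -4.5,"dy": -0.6,"dz": 0,"yaw": 0},
  {"hand": 1,"dx": -4.5,"dy": -0.6,"dz": 0,"yaw": 0},
  {"hand": 1,"dx": -4.5,"dy": -0.6,"dz": 0,"yaw": 0},
])

```text
time: 2.5
eef_pos: [0.3903, -0.2631, 0.5044]
tool_rot: [0.579, 0.816, 0.0, -0.0]
contact_force: [0.4, 0.2, 0.9]
opening: 0.0854
```

```bash
python3 go.py 0.4058 -0.323 0.33 19.5
```

```text
t=2.5 at [ 0.3903 -0.2631  0.5044] psi 19.3 q [-0.69  0.11  1.71  0.    1.32 -1.03] open 0.0854 F [0.4 0.2 0.9]
yaw -0.004 (alt 3.138: flip dx,dy)  then dx -6.17 dy -0.54 dz 17.44
```

Request:
step_arm([
  {"hand": 1,"dx": -3.2,"dy": -0.3,"dz": 0,"yaw": 0},
  {"hand": 1,"dx": -3,"dy": -0.2,"dz": 0,"yaw": 0},
  {"hand": 1,"dx": 0,"dy": 0,"dz": 4.4,"yaw": 0},
  {"hand": 1,"dx": 0,"dy": 0,"dz": 4,"yaw": 0},
  {"hand": 1,"dx": 0,"dy": 0,"dz": 4,"yaw": 0},
  {"hand": 1,"dx": 0,"dy": 0,"dz": 3,"yaw": 0},
  {"hand": 1,"dx": 0,"dy": 0,"dz": 2,"yaw": 0},
  {"hand": -1,"dx": 0,"dy": 0,"dz": 0,"yaw": 0},
  {"hand": -1,"dx": 0,"dy": 0,"dz": 0,"yaw": 0},
  {"hand": -1,"dx": 0,"dy": 0,"dz": 0,"yaw": 0},
  {"hand": -1,"dx": 0,"dy": 0,"dz": 0,"yaw": 0},
  {"hand": -1,"dx": 0,"dy": 0,"dz": 0,"yaw": 0},
])

```text
time: 3.7
eef_pos: [0.4064, -0.3213, 0.3316]
tool_rot: [0.578, 0.816, -0.0, 0.001]
contact_force: [2.4, -1.0, 0.9]
opening: 0.0356
```

Request:
step_arm([
  {"hand": -1,"dx": 0,"dy": 0,"dz": -2,"yaw": 0},
  {"hand": -1,"dx": 0,"dy": 0,"dz": -4,"yaw": 0},
  {"hand": -1,"dx": 0,"dy": 0,"dz": -4,"yaw": 0},
  {"hand": -1,"dx": 0,"dy": 0,"dz": -4,"yaw": 0},
  {"hand": -1,"dx": 2,"dy": 0.8,"dz": -3,"yaw": 0},
  {"hand": -1,"dx": 4,"dy": 1.6,"dz": 0,"yaw": 0},
  {"hand": -1,"dx": 4,"dy": 1.6,"dz": 0,"yaw": 0},
  {"hand": -1,"dx": 4,"dy": 1.6,"dz": 0,"yaw": 0},
  {"hand": -1,"dx": 4,"dy": 1.6,"dz": 0,"yaw": 0},
  {"hand": -1,"dx": 4,"dy": 1.6,"dz": 0,"yaw": 0},
  {"hand": -1,"dx": 4,"dy": 1.6,"dz": 0,"yaw": 0},
  {"hand": -1,"dx": 4,"dy": 1.6,"dz": 0,"yaw": 0},
])

```text
time: 4.9
eef_pos: [0.4196, 0.0033, 0.5008]
tool_rot: [0.579, 0.816, 0.0, 0.0]
contact_force: [1.5, 0.6, -3.2]
opening: 0.0355
```

```bash
python3 go.py 0.42 0.02 0.427; cat > /dev/null; python3 - <<'E'
from h import *
s=snap('top','top1')
E
```

```text
t=4.9 at [0.4196 0.0033 0.5008] psi 19.3 q [-0.1   0.01  1.82 -0.    1.31 -0.44] open 0.0355 F [ 1.5  0.6 -3.2]
yaw -0.000 (alt 0.000: flip dx,dy)  then dx 1.56 dy 0.58 dz 7.38
```

View pics/top1.png

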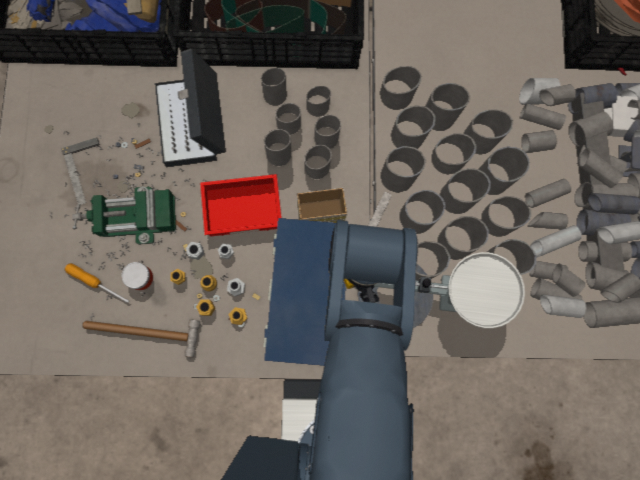

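The picture shows the pan empty at (485,290), the tape in the gripper at about (350,283) over the cabinet's right end, and the fittings where they were.

Request:
step_arm([
  {"hand": -1,"dx": 1.5,"dy": 0.6,"dz": 2.4,"yaw": 0},
  {"hand": -1,"dx": 0,"dy": 0,"dz": 2.5,"yaw": 0},
  {"hand": -1,"dx": 0,"dy": 0,"dz": 1.5,"yaw": 0},
  {"hand": -1,"dx": 0,"dy": 0,"dz": 0.6,"yaw": 0},
  {"hand": -1,"dx": 0,"dy": 0,"dz": 0.3,"yaw": 0},
  {"hand": 1,"dx": 0,"dy": 0,"dz": 0,"yaw": 0},
  {"hand": 1,"dx": 0,"dy": 0,"dz": 0,"yaw": 0},
  {"hand": 1,"dx": 0,"dy": 0,"dz": 0,"yaw": 0},
  {"hand": 1,"dx": 0,"dy": 0,"dz": 0,"yaw": 0},
  {"hand": 1,"dx": 0,"dy": 0,"dz": -2,"yaw": 0},
  {"hand": 1,"dx": 0,"dy": 0,"dz": -4,"yaw": 0},
  {"hand": 1,"dx": 0,"dy": 0,"dz": -4,"yaw": 0},
])

```text
time: 6.15
eef_pos: [0.4207, 0.0178, 0.5291]
tool_rot: [0.579, 0.816, -0.0, -0.0]
contact_force: [1.0, -0.2, -0.2]
opening: 0.0852
```

```bash
python3 go.py 0.43 0.2858 0.40 90;python3 go.py 0.5225 0.3939 0.30 110
```

```text
t=6.2 at [0.4207 0.0178 0.5291] psi 19.3 q [-0.07 -0.01  1.77  0.    1.37 -0.41] open 0.0852 F [ 1.  -0.2 -0.2]
yaw -1.234 (alt 1.908: flip dx,dy)  then dx -0.93 dy 26.80 dz 12.91
t=6.2 at [0.4207 0.0178 0.5291] psi 19.3 q [-0.07 -0.01  1.77  0.    1.37 -0.41] open 0.0852 F [ 1.  -0.2 -0.2]
yaw 1.559 (alt -1.583: flip dx,dy)  then dx 22.43 dy -31.86 dz 22.91
```

The cabinet rectangle is 0.17 m along y and 0.318 m along x, and I had read it the other way round. That means the tape stands right at the cabinet's edge, so I grip it again at once and move it to the middle.

Request:
step_arm([
  {"hand": 1,"dx": 0,"dy": 0,"dz": 4,"yaw": 0},
  {"hand": 1,"dx": 0,"dy": 0,"dz": 4,"yaw": 0},
  {"hand": 1,"dx": 0,"dy": 0,"dz": 2,"yaw": 0},
  {"hand": -1,"dx": 0,"dy": 0,"dz": 0,"yaw": 0},
  {"hand": -1,"dx": 0,"dy": 0,"dz": 0,"yaw": 0},
  {"hand": -1,"dx": 0,"dy": 0,"dz": 0,"yaw": 0},
  {"hand": -1,"dx": 0,"dy": 0,"dz": 0,"yaw": 0},
  {"hand": -1,"dx": 0,"dy": 0,"dz": 0,"yaw": 0},
  {"hand": -1,"dx": 0,"dy": 0,"dz": -2,"yaw": 0},
  {"hand": -1,"dx": 3.5,"dy": 1.2,"dz": 0,"yaw": 0},
  {"hand": -1,"dx": 4,"dy": 1.4,"dz": 0,"yaw": 0},
  {"hand": -1,"dx": 0,"dy": 0,"dz": 0,"yaw": 0},
])

```text
time: 7.35
eef_pos: [0.4204, 0.1002, 0.4482]
tool_rot: [0.577, 0.817, 0.001, 0.0]
contact_force: [0.7, 0.3, 1.3]
opening: 0.0
```

```bash
python3 go.py 0.42 0.1 0.428; python3 - <<'E'
from h import *
s=snap('side'); im=s['image']
cv2.imwrite('pics/s1.png',cv2.resize(im[170:350,250:450],None,fx=3,fy=3,interpolation=3)[:,:,::-1])
E
```

```text
t=7.3 at [0.4204 0.1002 0.4482] psi 19.5 q [ 0.13  0.08  1.88  0.    1.18 -0.21] open 0.0000 F [0.7 0.3 1.3]
yaw -0.000 (alt 0.000: flip dx,dy)  then dx -0.00 dy -0.05 dz 2.02
```

View pics/s1.png

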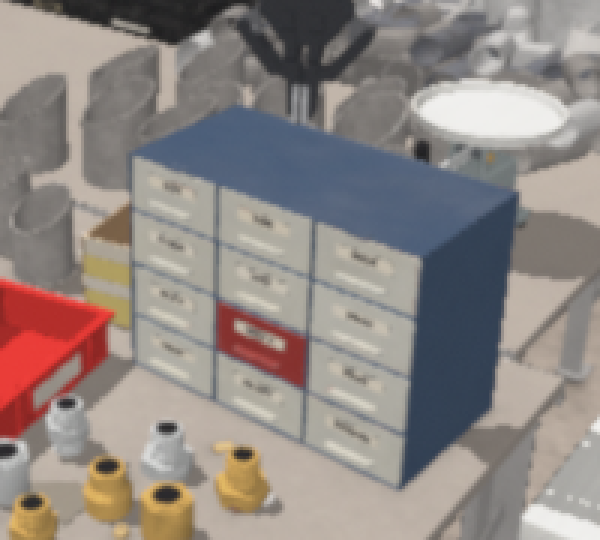

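The gripper is shut empty at (300,100) and the tape is not on the cabinet top, so it tipped off the far side. I raise the arm, clear the view and look for it.

Request:
step_arm([
  {"hand": 0,"dx": 0,"dy": 0,"dz": -4,"yaw": 0},
  {"hand": 0.4,"dx": 4,"dy": 1.4,"dz": -4,"yaw": 0},
  {"hand": 0.4,"dx": 4,"dy": 1.4,"dz": 0,"yaw": 0},
  {"hand": 0.4,"dx": 4,"dy": 1.4,"dz": 0,"yaw": 0},
  {"hand": 0.4,"dx": 4,"dy": 1.4,"dz": 0,"yaw": 0},
  {"hand": 0.4,"dx": 4,"dy": 1.4,"dz": 0,"yaw": 0},
  {"hand": 0.4,"dx": 0,"dy": 0,"dz": 0,"yaw": 0},
])

```text
time: 8.1
eef_pos: [0.4207, 0.3056, 0.5216]
tool_rot: [0.577, 0.816, 0.0, -0.0]
contact_force: [1.1, -0.7, -0.4]
opening: 0.0598
```

```bash
python3 - <<'E'
from h import *
s=snap('top'); im=s['image']; C=cloud(s)
cv2.imwrite('pics/t2.png',cv2.resize(im[210:370,300:540],None,fx=3,fy=3,interpolation=3)[:,:,::-1])
hsv=cv2.cvtColor(im,cv2.COLOR_RGB2HSV)
k=(hsv[...,1]>150)&(abs(hsv[...,0].astype(int)-22)<8)&(hsv[...,2]>120); k[:,:335]=0;k[:200]=0;k[380:]=0; k[:,540:]=0
p=C[k]; print(k.sum(),p.mean(0),p.min(0),p.max(0)); print(np.argwhere(k).mean(0)[::-1])
print(sensors.get_state()['opening'])
E
```

```text
589 [ 0.33122525 -0.02447342  0.03951812] [ 0.297526   -0.05983859 -0.00416703] [0.36556238 0.01031096 0.04949368]
[355.80305603 326.41426146]
0.05999101646152659
```

View pics/t2.png

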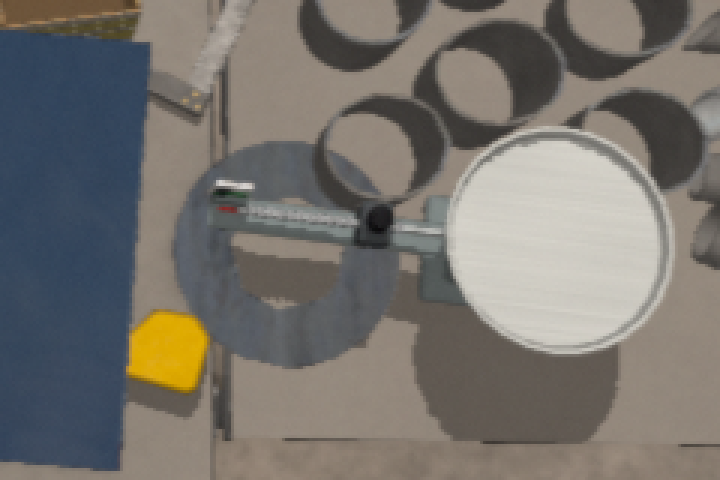

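The tape lies flat on the bench at about crop (168,350), world (0.331,-0.024), beside the cabinet. It is still reachable, so I measure its outline and the cabinet face next to it.

```bash
python3 - <<'E'
from h import *
s=dict(np.load('top.npz')); im=s['image']; C=cloud(s); z=C[...,2]
hsv=cv2.cvtColor(im,cv2.COLOR_RGB2HSV)
k=(hsv[...,1]>150)&(abs(hsv[...,0].astype(int)-22)<8)&(hsv[...,2]>120)&(z>.025); k[:,:335]=0;k[:300]=0;k[380:]=0; k[:,400:]=0
c,_=cv2.findContours(k.astype(np.uint8),0,2); c=max(c,key=cv2.contourArea)
h=np.median(z[k]); print('h',h,np.percentile(z[k],[10,90]))
P=np.array([ray(s,*q[0],h)[:2] for q in c],np.float32); print(cv2.minAreaRect(P)); 
a=cv2.approxPolyDP((P*1000).astype(np.float32),5,True); print(a[:,0].round(0).tolist())
for deg in (-20,-15,-10,-5,0): 
    d=P@[np.cos(np.radians(deg)),np.sin(np.radians(deg))]; print(deg,np.ptp(d).round(4))
for r in (300,320,330,340,355):
    e=[u for u in range(320,360) if abs(z[r,u]-.232)<.012]; print(r,max(e),C[r,max(e)].round(3))
E
```

```text
h 0.039616921746121525 [0.03508419 0.04445358]
((0.33318251371383667, -0.023622937500476837), (0.06398172676563263, 0.06382855772972107), 75.55719757080078)
[[365.0, -15.0], [347.0, 5.0], [314.0, 10.0], [298.0, -43.0], [343.0, -58.0], [360.0, -45.0]]
-20 0.0659
-15 0.0638
-10 0.0644
-5 0.0659
0 0.0672
300 344 [0.38  0.019 0.228]
320 342 [0.335 0.024 0.232]
330 342 [0.314 0.024 0.231]
340 341 [0.292 0.026 0.23 ]
355 340 [0.26  0.028 0.232]
```

```bash
python3 - <<'E'
from h import *
st=sensors.get_state(); t=st['eef_pos']; print(t, st['joint_pos'].round(2))
q1=st['joint_pos'][0]
for n in('side','top'):
    s=snap(n); C=cloud(s)-t; C=C[s['range_z']>0]
    R=np.array([[np.cos(q1),np.sin(q1)],[-np.sin(q1),np.cos(q1)]]); a=C[:,:2]@R.T  # radial, lateral
    m=(np.hypot(*C[:,:2].T)<.16)
    for lo in np.arange(-.12,.2,.02):
        k=m&(C[:,2]>=lo)&(C[:,2]<lo+.02)
        if k.sum()>5: print(n,f'{lo:.2f}',k.sum(),'radial',np.percentile(a[k,0],[3,97]).round(3),'lateral',np.percentile(a[k,1],[3,97]).round(3))
E
```

```text
[0.42077037 0.30394012 0.52167053] [ 0.54  0.2   1.57 -0.    1.38  0.2 ]
side -0.12 313 radial [-0.058  0.063] lateral [-0.019  0.024]
side -0.10 407 radial [-0.06   0.065] lateral [-0.011  0.024]
side -0.08 557 radial [-0.062  0.066] lateral [-0.007  0.025]
side -0.06 251 radial [-0.035  0.038] lateral [0.002 0.036]
side -0.04 337 radial [-0.033  0.035] lateral [0.008 0.039]
side -0.02 353 radial [-0.033  0.035] lateral [0.01  0.039]
side 0.00 319 radial [-0.033  0.034] lateral [0.004 0.039]
side 0.02 413 radial [-0.036  0.038] lateral [0.008 0.042]
side 0.04 313 radial [-0.048  0.035] lateral [0.016 0.065]
side 0.06 878 radial [-0.137  0.039] lateral [0.029 0.068]
side 0.08 1191 radial [-0.148  0.042] lateral [0.04  0.069]
side 0.10 1216 radial [-0.146  0.04 ] lateral [0.052 0.068]
side 0.12 1198 radial [-0.145  0.027] lateral [0.051 0.066]
side 0.14 853 radial [-0.148 -0.008] lateral [-0.046  0.064]
side 0.16 248 radial [-0.154 -0.106] lateral [0.003 0.042]
top -0.12 29 radial [-0.04  -0.027] lateral [-0.012  0.018]
top -0.10 32 radial [-0.037 -0.026] lateral [-0.013  0.021]
top -0.08 50 radial [-0.048 -0.035] lateral [-0.005  0.016]
top -0.06 45 radial [-0.041 -0.031] lateral [-0.02   0.015]
top -0.04 78 radial [-0.039 -0.021] lateral [-0.032  0.024]
top -0.02 75 radial [-0.039 -0.025] lateral [-0.03  0.02]
top 0.00 19 radial [-0.041 -0.031] lateral [-0.026  0.027]
top 0.02 77 radial [-0.042 -0.033] lateral [-0.026  0.021]
top 0.04 108 radial [-0.048 -0.036] lateral [-0.02   0.043]
top 0.06 55 radial [-0.101 -0.039] lateral [-0.062  0.043]
top 0.08 229 radial [-0.113  0.001] lateral [-0.068  0.043]
top 0.10 928 radial [-0.078  0.04 ] lateral [-0.067  0.043]
top 0.12 3489 radial [-0.137  0.031] lateral [-0.062  0.056]
top 0.14 3619 radial [-0.141 -0.008] lateral [-0.06   0.059]
top 0.16 1770 radial [-0.157 -0.107] lateral [-0.036  0.034]
top 0.18 22 radial [-0.159 -0.155] lateral [-0.011  0.012]
```

```bash
python3 - <<'E'
from h import *
st=sensors.get_state(); t=st['eef_pos']; q1=st['joint_pos'][0]
s=dict(np.load('side.npz')); C=cloud(s)-t; C=C[s['range_z']>0]
R=np.array([[np.cos(q1),np.sin(q1)],[-np.sin(q1),np.cos(q1)]]); a=C[:,:2]@R.T
for th in(.042,.047,.05,.055,.06,.065):
    k=(a[:,1]>th)&(a[:,1]<.08)&(a[:,0]>-.15)&(a[:,0]<.06)&(C[:,2]>-.02); print(th,np.sort(C[k,2])[:8].round(4), a[k,0][np.argsort(C[k,2])[:5]].round(3))
# fingertip depth at opening .06
k=(np.hypot(a[:,0],a[:,1])<.07)&(C[:,2]<-.1)&(C[:,2]>-.19); print('lowest',np.sort(C[k,2])[:6].round(4))
E
```

```text
0.042 [-0.0172  0.0184  0.0186  0.0187  0.0187  0.0187  0.0188  0.02  ] [-0.005  0.009 -0.007  0.007 -0.003]
0.047 [0.0466 0.0467 0.0468 0.047  0.047  0.047  0.0471 0.0472] [ 0.012 -0.009  0.008 -0.005  0.01 ]
0.05 [0.0466 0.0467 0.0468 0.047  0.047  0.047  0.0471 0.0472] [ 0.012 -0.009  0.008 -0.005  0.01 ]
0.055 [0.0466 0.0467 0.0468 0.047  0.047  0.047  0.0471 0.0472] [ 0.012 -0.009  0.008 -0.005  0.01 ]
0.06 [0.0466 0.0468 0.047  0.047  0.047  0.0471 0.0472 0.0474] [ 0.012  0.008 -0.005  0.01   0.002]
0.065 [0.049  0.0493 0.0496 0.0515 0.053  0.0535 0.0547 0.0551] [ 0.017  0.008  0.004 -0.008  0.007]
lowest [-0.1667 -0.1665 -0.1664 -0.1662 -0.1646 -0.1645]
```

```bash
python3 go.py 0.3314 -0.0294 0.190 -15
```

```text
t=8.2 at [0.4209 0.3022 0.522 ] psi 19.3 q [ 0.53  0.19  1.57 -0.    1.38  0.2 ] open 0.0597 F [ 0.5 -0.1  0.5]
yaw 0.599 (alt -2.543: flip dx,dy)  then dx -34.35 dy -0.06 dz 33.20
```

Request:
step_arm([
  {"hand": 1,"dx": 0,"dy": 0,"dz": 0,"yaw": 0.15},
  {"hand": 1,"dx": 0,"dy": 0,"dz": 0,"yaw": 0.15},
  {"hand": 1,"dx": 0,"dy": 0,"dz": 0,"yaw": 0.15},
  {"hand": 1,"dx": 0,"dy": 0,"dz": 0,"yaw": 0.15},
  {"hand": 1,"dx": -4.4,"dy": 0,"dz": 0,"yaw": 0},
  {"hand": 1,"dx": -5,"dy": 0,"dz": 0,"yaw": 0},
  {"hand": 1,"dx": -5,"dy": 0,"dz": 0,"yaw": 0},
  {"hand": 1,"dx": -5,"dy": 0,"dz": 0,"yaw": 0},
  {"hand": 1,"dx": -5,"dy": 0,"dz": 0,"yaw": 0},
  {"hand": 1,"dx": -5,"dy": 0,"dz": 0,"yaw": 0},
  {"hand": 1,"dx": -5,"dy": 0,"dz": 0,"yaw": 0},
  {"hand": 1,"dx": 0,"dy": 0,"dz": 0,"yaw": 0},
])

```text
time: 9.45
eef_pos: [0.3291, -0.0344, 0.5224]
tool_rot: [0.797, 0.604, -0.0, 0.001]
contact_force: [0.1, -0.0, 0.3]
opening: 0.0853
```

```bash
python3 go.py 0.3314 -0.0294 0.190 -15
```

```text
t=9.4 at [ 0.3291 -0.0344  0.5224] psi -15.7 q [-0.24 -0.2   1.96 -0.    1.38  0.03] open 0.0853 F [ 0.1 -0.   0.3]
yaw -0.012 (alt 3.130: flip dx,dy)  then dx 0.54 dy 0.09 dz 33.24
```

Request:
step_arm([
  {"hand": 1,"dx": 0.3,"dy": 0.1,"dz": 3,"yaw": 0},
  {"hand": 1,"dx": 0,"dy": 0,"dz": 5,"yaw": 0},
  {"hand": 1,"dx": 0,"dy": 0,"dz": 5,"yaw": 0},
  {"hand": 1,"dx": 0,"dy": 0,"dz": 5,"yaw": 0},
  {"hand": 1,"dx": 0,"dy": 0,"dz": 5,"yaw": 0},
  {"hand": 1,"dx": 0,"dy": 0,"dz": 4,"yaw": 0},
  {"hand": 1,"dx": 0,"dy": 0,"dz": 3,"yaw": 0},
  {"hand": 1,"dx": 0,"dy": 0,"dz": 1.5,"yaw": 0},
  {"hand": 1,"dx": 0,"dy": 0,"dz": 0.7,"yaw": 0},
  {"hand": 1,"dx": 0,"dy": 0,"dz": 0.6,"yaw": 0},
  {"hand": 1,"dx": 0,"dy": 0,"dz": 0,"yaw": 0},
], grip_force=90)

```text
time: 10.55
eef_pos: [0.333, -0.0266, 0.1942]
tool_rot: [0.794, 0.608, 0.0, 0.0]
contact_force: [0.3, 0.2, 0.6]
opening: 0.0853
```

Request:
step_arm([
  {"hand": 1,"dx": -0.2,"dy": 0,"dz": 0.5,"yaw": 0},
  {"hand": -1,"dx": 0,"dy": 0,"dz": 0,"yaw": 0},
  {"hand": -1,"dx": 0,"dy": 0,"dz": 0,"yaw": 0},
  {"hand": -1,"dx": 0,"dy": 0,"dz": 0,"yaw": 0},
  {"hand": -1,"dx": 0,"dy": 0,"dz": 0,"yaw": 0},
  {"hand": -1,"dx": 0,"dy": 0,"dz": -1,"yaw": 0},
  {"hand": -1,"dx": 0,"dy": 0,"dz": -2,"yaw": 0},
])

```text
time: 11.25
eef_pos: [0.3321, -0.0285, 0.2189]
tool_rot: [0.794, 0.608, -0.001, -0.001]
contact_force: [-0.5, -2.2, -4.8]
opening: 0.0637
```

Request:
step_arm([
  {"hand": -1,"dx": 0,"dy": 0,"dz": -4,"yaw": 0},
  {"hand": -1,"dx": 0,"dy": 0,"dz": -5,"yaw": 0},
  {"hand": -1,"dx": 0,"dy": 0,"dz": -5,"yaw": 0},
  {"hand": -1,"dx": 0,"dy": 0,"dz": -5,"yaw": 0},
  {"hand": -1,"dx": 0,"dy": 0,"dz": -5,"yaw": 0},
  {"hand": -1,"dx": 0,"dy": 0,"dz": -2,"yaw": 0},
  {"hand": -1,"dx": 3.5,"dy": 0.6,"dz": 0,"yaw": 0},
  {"hand": -1,"dx": 3.5,"dy": 0.6,"dz": 0,"yaw": 0},
  {"hand": -1,"dx": 3.5,"dy": 0.6,"dz": 0,"yaw": 0},
  {"hand": -1,"dx": 3.5,"dy": 0.6,"dz": 0,"yaw": 0},
  {"hand": -1,"dx": 0,"dy": 0,"dz": 0,"yaw": 0},
])

```text
time: 12.35
eef_pos: [0.3926, 0.103, 0.4788]
tool_rot: [0.793, 0.609, 0.0, -0.0]
contact_force: [-0.6, -0.4, -2.9]
opening: 0.064
```

```bash
python3 go.py 0.39 0.1 0.424; python3 - <<'E'
from h import *
s=snap('side'); im=s['image']
cv2.imwrite('pics/s2.png',cv2.resize(im[150:350,220:450],None,fx=3,fy=3,interpolation=3)[:,:,::-1])
E
```

```text
t=12.3 at [0.3926 0.103  0.4788] psi -14.9 q [0.14 0.   1.89 0.   1.25 0.4 ] open 0.0640 F [-0.6 -0.4 -2.9]
yaw -0.000 (alt 0.000: flip dx,dy)  then dx -0.35 dy -0.17 dz 5.48
```

View pics/s2.png

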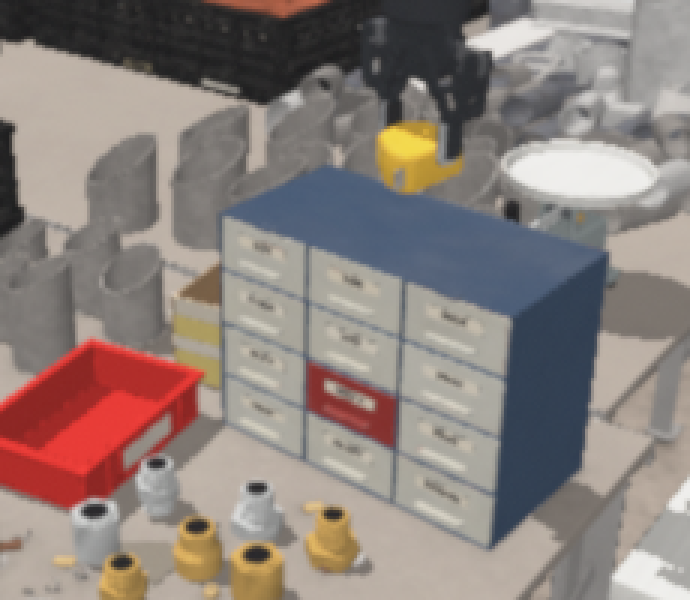

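The tape hangs flat in the jaws at crop (420,155), above the cabinet top. I lower it to 424 mm and release.

Request:
step_arm([
  {"hand": -1,"dx": 0,"dy": 0,"dz": 2.5,"yaw": 0},
  {"hand": -1,"dx": 0,"dy": 0,"dz": 1.8,"yaw": 0},
  {"hand": -1,"dx": 0,"dy": 0,"dz": 0.8,"yaw": 0},
  {"hand": -1,"dx": 0,"dy": 0,"dz": 0.4,"yaw": 0},
  {"hand": -1,"dx": 0,"dy": 0,"dz": 0,"yaw": 0},
  {"hand": 1,"dx": 0,"dy": 0,"dz": 0,"yaw": 0},
  {"hand": 1,"dx": 0,"dy": 0,"dz": 0,"yaw": 0},
  {"hand": 1,"dx": 0,"dy": 0,"dz": 0,"yaw": 0},
  {"hand": 1,"dx": 0,"dy": 0,"dz": 0,"yaw": 0},
  {"hand": 1,"dx": 0,"dy": 0,"dz": -3,"yaw": 0},
  {"hand": 1,"dx": 0,"dy": 0,"dz": -5,"yaw": 0},
  {"hand": 1,"dx": 0,"dy": 0,"dz": -2,"yaw": 0},
])

```text
time: 13.6
eef_pos: [0.392, 0.1005, 0.528]
tool_rot: [0.794, 0.608, 0.002, 0.001]
contact_force: [0.7, 0.3, -0.2]
opening: 0.0849
```

```bash
python3 go.py 0.4305 0.2858 0.40 70; python3 go.py 0.5225 0.3939 0.40 -10; python3 go.py 0.5215 0.3135 0.40 -10
```

```text
t=13.6 at [0.392  0.1005 0.528 ] psi -15.1 q [ 0.14 -0.04  1.81  0.    1.37  0.4 ] open 0.0849 F [ 0.7  0.3 -0.2]
yaw -1.485 (alt 1.657: flip dx,dy)  then dx 2.72 dy 18.73 dz 12.80
t=13.6 at [0.392  0.1005 0.528 ] psi -15.1 q [ 0.14 -0.04  1.81  0.    1.37  0.4 ] open 0.0849 F [ 0.7  0.3 -0.2]
yaw -0.088 (alt 3.053: flip dx,dy)  then dx 31.16 dy 7.76 dz 12.80
t=13.6 at [0.392  0.1005 0.528 ] psi -15.1 q [ 0.14 -0.04  1.81  0.    1.37  0.4 ] open 0.0849 F [ 0.7  0.3 -0.2]
yaw -0.088 (alt 3.053: flip dx,dy)  then dx 23.22 dy 9.06 dz 12.80
```

Request:
step_arm([
  {"hand": 0.4,"dx": 0,"dy": 0,"dz": 0,"yaw": -0.09},
  {"hand": 0.4,"dx": 4.2,"dy": 1.6,"dz": 0,"yaw": 0},
  {"hand": 0.4,"dx": 4.5,"dy": 1.8,"dz": 0,"yaw": 0},
  {"hand": 0.4,"dx": 4.5,"dy": 1.8,"dz": 0,"yaw": 0},
  {"hand": 0.4,"dx": 4.5,"dy": 1.8,"dz": 0,"yaw": 0},
  {"hand": 0.4,"dx": 4.5,"dy": 1.8,"dz": 3,"yaw": 0},
  {"hand": 0.4,"dx": 1,"dy": 0.3,"dz": 4,"yaw": 0},
  {"hand": 0.4,"dx": 0,"dy": 0,"dz": 5,"yaw": 0},
  {"hand": 0.4,"dx": 0,"dy": 0,"dz": 5,"yaw": 0},
  {"hand": 0.4,"dx": 0,"dy": 0,"dz": 5,"yaw": 0},
  {"hand": 0.4,"dx": 0,"dy": 0,"dz": 4,"yaw": 0},
  {"hand": 0.4,"dx": 0,"dy": 0,"dz": 0,"yaw": 0},
])

```text
time: 14.8
eef_pos: [0.5172, 0.3077, 0.2628]
tool_rot: [0.766, 0.643, -0.004, -0.001]
contact_force: [-0.5, 0.6, 1.1]
opening: 0.0597
```

```bash
python3 go.py 0.5215 0.3135 0.180 -10
```

```text
t=14.8 at [0.5172 0.3077 0.2628] psi -9.9 q [0.46 0.62 1.62 0.   0.91 0.63] open 0.0597 F [-0.5  0.6  1.1]
yaw 0.002 (alt -3.140: flip dx,dy)  then dx 0.65 dy 0.32 dz 8.28
```

Request:
step_arm([
  {"hand": 0.4,"dx": 0.6,"dy": 0.3,"dz": 3.5,"yaw": 0},
  {"hand": 0.4,"dx": 0,"dy": 0,"dz": 3.5,"yaw": 0},
  {"hand": 0.4,"dx": 0,"dy": 0,"dz": 1.3,"yaw": 0},
  {"hand": -1,"dx": 0,"dy": 0,"dz": 0,"yaw": 0},
  {"hand": -1,"dx": 0,"dy": 0,"dz": 0,"yaw": 0},
  {"hand": -1,"dx": 0,"dy": 0,"dz": 0,"yaw": 0},
  {"hand": -1,"dx": 0,"dy": 0,"dz": 0,"yaw": 0},
  {"hand": -1,"dx": 0,"dy": 0,"dz": -3,"yaw": 0},
  {"hand": -1,"dx": 0,"dy": 0,"dz": -4,"yaw": 0},
  {"hand": -1,"dx": 0,"dy": 0,"dz": -3,"yaw": 0},
])

```text
time: 15.8
eef_pos: [0.5226, 0.3137, 0.2877]
tool_rot: [0.766, 0.643, 0.001, 0.0]
contact_force: [0.6, 1.0, -3.1]
opening: 0.0339
```

```bash
python3 go.py 0.652 0.228 0.195 -5
```

```text
t=15.8 at [0.5226 0.3137 0.2877] psi -9.9 q [ 0.46  0.59  1.59 -0.    0.96  0.64] open 0.0339 F [ 0.6  1.  -3.1]
yaw -0.086 (alt 3.056: flip dx,dy)  then dx -7.41 dy 13.64 dz 9.27
```

Request:
step_arm([
  {"hand": -1,"dx": -2.4,"dy": 4.6,"dz": 0,"yaw": -0.08},
  {"hand": -1,"dx": -2.5,"dy": 4.5,"dz": 0,"yaw": 0},
  {"hand": -1,"dx": -2.5,"dy": 4.5,"dz": 0,"yaw": 0},
  {"hand": -1,"dx": 0,"dy": 0,"dz": 4,"yaw": 0},
  {"hand": -1,"dx": 0,"dy": 0,"dz": 4,"yaw": 0},
  {"hand": -1,"dx": 0,"dy": 0,"dz": 1.2,"yaw": 0},
  {"hand": 0.3,"dx": 0,"dy": 0,"dz": 0,"yaw": 0},
  {"hand": 0.3,"dx": 0,"dy": 0,"dz": 0,"yaw": 0},
  {"hand": 0.3,"dx": 0,"dy": 0,"dz": -1,"yaw": 0},
  {"hand": 0.3,"dx": 0,"dy": 0,"dz": -5,"yaw": 0},
  {"hand": 0.3,"dx": 0,"dy": 0,"dz": -4,"yaw": 0},
])

```text
time: 16.9
eef_pos: [0.6447, 0.227, 0.2961]
tool_rot: [0.739, 0.674, 0.001, 0.0]
contact_force: [0.7, -0.0, 0.9]
opening: 0.0556
```

```bash
python3 go.py 0.5225 0.3939 0.182 -10
```

```text
t=16.9 at [0.6447 0.227  0.2961] psi -5.3 q [ 0.27  0.7   1.36 -0.    1.08  0.36] open 0.0556 F [ 0.7 -0.   0.9]
yaw 0.082 (alt -3.060: flip dx,dy)  then dx 14.31 dy -14.93 dz 11.41
```

```bash
cat > look.py <<'E'
import sys
from h import *
P=dict(sc=(193.2,248.8),sn=(224.4,249.4),bn=(175.4,275.3),br=(206.2,281),sb=(233.9,285.1),bc=(204.2,306.6),bb=(236.2,315))
s=snap('top',sys.argv[1] if len(sys.argv)>1 else None)
for n,p in P.items():
    b=bore(s,n,*p,14); print(n,None if b is None else (b[0].round(1),b[1],b[2].round(4)))
E
python3 look.py t3
```

```text
sc (array([193.2, 248.9]), np.int32(48), array([0.5223, 0.3939, 0.044 ]))
sn (array([232.2, 248.6]), np.int32(85), array([0.5238, 0.2936, 0.048 ]))
bn (array([175.4, 275.3]), np.int32(31), array([0.4527, 0.4346, 0.048 ]))
br (array([206.3, 281. ]), np.int32(40), array([0.4399, 0.3566, 0.042 ]))
sb (array([236.6, 283.9]), np.int32(92), array([0.4335, 0.2791, 0.044 ]))
bc (array([204.2, 306.6]), np.int32(51), array([0.3748, 0.3585, 0.044 ]))
bb (array([229.3, 317. ]), np.int32(78), array([0.3497, 0.2941, 0.044 ]))
```

View pics/t3.png

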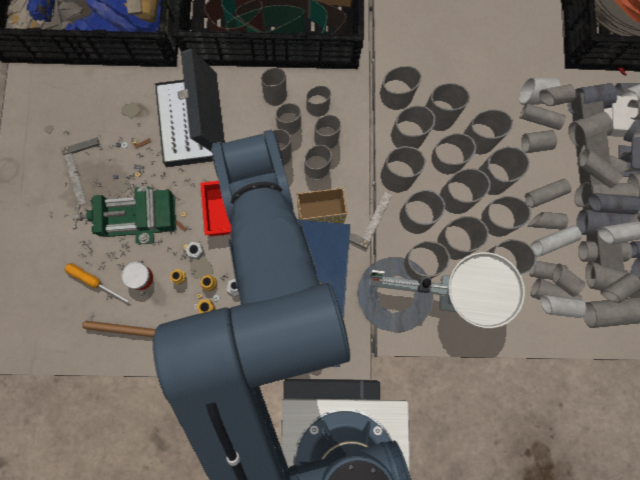

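The arm is over the bin. The visible fittings, steel coupling (193,249), brass nipple, reducer and coupling, have not moved. Steel coupling next.

Request:
step_arm([
  {"hand": 0.4,"dx": 0.2,"dy": -0.3,"dz": 0,"yaw": 0.08},
  {"hand": 0.4,"dx": 3,"dy": -3.1,"dz": 0,"yaw": 0},
  {"hand": 0.4,"dx": 3.4,"dy": -3.5,"dz": 0,"yaw": 0},
  {"hand": 0.4,"dx": 3.4,"dy": -3.5,"dz": 0,"yaw": 0},
  {"hand": 0.4,"dx": 3,"dy": -3.1,"dz": 0,"yaw": 0},
  {"hand": 0.4,"dx": 1.3,"dy": -1.4,"dz": 3,"yaw": 0},
  {"hand": 0.4,"dx": 0,"dy": 0,"dz": 3,"yaw": 0},
  {"hand": 0.4,"dx": 0,"dy": 0,"dz": 0,"yaw": 0},
])

```text
time: 17.75
eef_pos: [0.521, 0.3932, 0.2305]
tool_rot: [0.765, 0.644, -0.002, -0.0]
contact_force: [0.4, -0.9, 0.0]
opening: 0.0598
```

```bash
python3 go.py 0.5224 0.3939 0.184 -10
```

```text
t=17.8 at [0.521  0.3932 0.2305] psi -9.8 q [ 0.58  0.74  1.48 -0.    0.93  0.75] open 0.0598 F [ 0.4 -0.9  0. ]
yaw 0.003 (alt -3.139: flip dx,dy)  then dx 0.09 dy 0.13 dz 4.65
```

Request:
step_arm([
  {"hand": 0.4,"dx": 0.1,"dy": 0.1,"dz": 3,"yaw": 0},
  {"hand": 0.4,"dx": 0,"dy": 0,"dz": 1.6,"yaw": 0},
  {"hand": -1,"dx": 0,"dy": 0,"dz": 0,"yaw": 0},
  {"hand": -1,"dx": 0,"dy": 0,"dz": 0,"yaw": 0},
  {"hand": -1,"dx": 0,"dy": 0,"dz": 0,"yaw": 0},
  {"hand": -1,"dx": 0,"dy": 0,"dz": 0,"yaw": 0},
  {"hand": -1,"dx": 0,"dy": 0,"dz": -3,"yaw": 0},
  {"hand": -1,"dx": 0,"dy": 0,"dz": -4,"yaw": 0},
  {"hand": -1,"dx": 0,"dy": 0,"dz": -2,"yaw": 0},
  {"hand": -1,"dx": -1.3,"dy": 4.5,"dz": 0,"yaw": 0},
  {"hand": -1,"dx": -1.4,"dy": 4.6,"dz": 0,"yaw": 0},
  {"hand": -1,"dx": -1.4,"dy": 4.6,"dz": 0,"yaw": 0},
])

```text
time: 18.95
eef_pos: [0.6526, 0.3292, 0.2777]
tool_rot: [0.765, 0.644, 0.0, 0.0]
contact_force: [1.0, 0.7, -2.6]
opening: 0.0367
```

```bash
python3 go.py 0.650 0.33 0.198
```

```text
t=18.9 at [0.6526 0.3292 0.2777] psi -9.9 q [0.4  0.81 1.21 0.   1.12 0.58] open 0.0367 F [ 1.   0.7 -2.6]
yaw -0.000 (alt 0.000: flip dx,dy)  then dx 0.04 dy -0.27 dz 7.97
```

Request:
step_arm([
  {"hand": -1,"dx": 0,"dy": -0.2,"dz": 3.5,"yaw": 0},
  {"hand": -1,"dx": 0,"dy": 0,"dz": 3,"yaw": 0},
  {"hand": -1,"dx": 0,"dy": 0,"dz": 1.4,"yaw": 0},
  {"hand": 0.3,"dx": 0,"dy": 0,"dz": 0,"yaw": 0},
  {"hand": 0.3,"dx": 0,"dy": 0,"dz": 0,"yaw": 0},
  {"hand": 0.3,"dx": 0,"dy": 0,"dz": -1,"yaw": 0},
  {"hand": 0.4,"dx": 0,"dy": 0,"dz": -5,"yaw": 0},
  {"hand": 0.4,"dx": 0,"dy": 0,"dz": -4,"yaw": 0},
  {"hand": 0.4,"dx": -1.6,"dy": -4.2,"dz": 0,"yaw": 0},
  {"hand": 0.4,"dx": -1.6,"dy": -4.2,"dz": 0,"yaw": 0},
  {"hand": 0.4,"dx": -1.6,"dy": -4.2,"dz": 0,"yaw": 0},
  {"hand": 0.4,"dx": -1.6,"dy": -4.2,"dz": 0,"yaw": 0},
])

```text
time: 20.15
eef_pos: [0.4712, 0.2959, 0.3002]
tool_rot: [0.766, 0.643, 0.002, 0.0]
contact_force: [0.5, 1.5, 0.0]
opening: 0.0599
```

```bash
python3 go.py 0.4305 0.2858 0.188; python3 - <<'E'
from h import *
s=snap('side'); im=s['image']
cv2.imwrite('pics/s3.png',cv2.resize(im[240:400,190:400],None,fx=3.5,fy=3.5,interpolation=3)[:,:,::-1])
E
```

```text
t=20.1 at [0.4712 0.2959 0.3002] psi -9.9 q [0.48 0.49 1.73 0.   0.92 0.65] open 0.0599 F [0.5 1.5 0. ]
yaw -0.000 (alt 0.000: flip dx,dy)  then dx -1.69 dy -3.84 dz 11.22
```

View pics/s3.png

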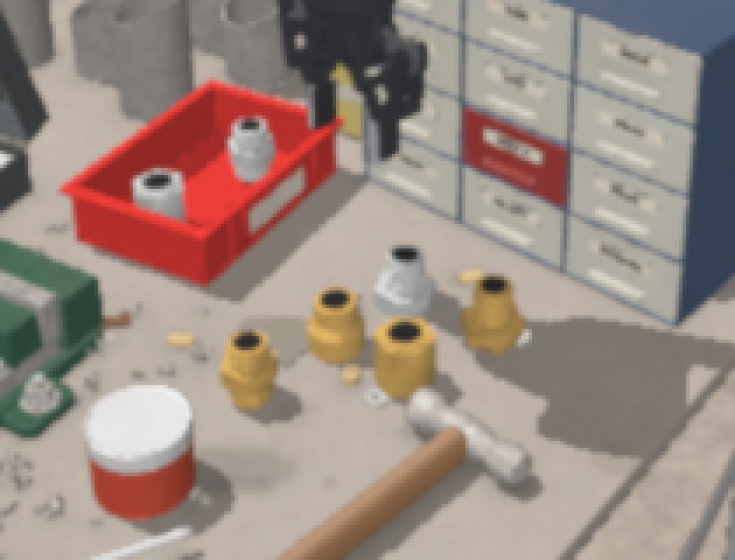

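The nipple (250,150) and coupling (158,190) stand in the bin, and the steel bush (404,270) and the four brass pieces are in place. I cross-check positions from the side view.

```bash
cat > lookside.py <<'E'
from h import *
import sys
s=dict(np.load('side.npz'))
if len(sys.argv)>1: s=snap('side')
W=dict(sc=(.5224,.3939),sn=(.5215,.3135),bn=(.4526,.4345),br=(.44,.3567),sb=(.4305,.2858),bc=(.3748,.3584),bb=(.355,.2772))
R=Ro.from_quat(s['rotation']).as_matrix()
for n,w in W.items():
    c=R.T@(np.array([*w,HT[n]])-s['xyz']); u=s['cx']+s['fx']*c[0]/-c[2]; v=s['cy']+s['fy']*c[1]/c[2]
    b=bore(s,n,u,v,9); print(n,None if b is None else (b[1],b[2][:2].round(4),(b[2][:2]-w).round(4)))
E
python3 lookside.py
```

```text
sc None
sn None
bn (np.int32(15), array([0.4556, 0.4348]), array([0.003 , 0.0003]))
br (np.int32(15), array([0.4423, 0.3572]), array([0.0023, 0.0005]))
sb None
bc (np.int32(24), array([0.378 , 0.3595]), array([0.0032, 0.0011]))
bb (np.int32(15), array([0.3582, 0.2774]), array([0.0032, 0.0002]))
```

Request:
step_arm([
  {"hand": 0.4,"dx": -1.7,"dy": -3.8,"dz": 0,"yaw": 0},
  {"hand": 0.4,"dx": 0,"dy": 0,"dz": 3,"yaw": 0},
  {"hand": 0.4,"dx": 0,"dy": 0,"dz": 2,"yaw": 0},
  {"hand": 0.4,"dx": 0,"dy": 0,"dz": 0,"yaw": 0},
])

```text
time: 20.6
eef_pos: [0.4323, 0.286, 0.2478]
tool_rot: [0.765, 0.643, -0.0, -0.0]
contact_force: [0.6, 0.3, 0.7]
opening: 0.06
```

```bash
python3 go.py 0.4305 0.2858 0.188
```

```text
t=20.6 at [0.4323 0.286  0.2478] psi -9.9 q [ 0.49  0.52  1.86 -0.    0.77  0.67] open 0.0600 F [0.6 0.3 0.7]
yaw -0.000 (alt 0.000: flip dx,dy)  then dx -0.05 dy -0.17 dz 5.98
```

Request:
step_arm([
  {"hand": 0.4,"dx": 0,"dy": -0.1,"dz": 3.5,"yaw": 0},
  {"hand": 0.4,"dx": 0,"dy": 0,"dz": 2.5,"yaw": 0},
  {"hand": -1,"dx": 0,"dy": 0,"dz": 0,"yaw": 0},
  {"hand": -1,"dx": 0,"dy": 0,"dz": 0,"yaw": 0},
  {"hand": -1,"dx": 0,"dy": 0,"dz": 0,"yaw": 0},
  {"hand": -1,"dx": 0,"dy": 0,"dz": 0,"yaw": 0},
  {"hand": -1,"dx": 0,"dy": 0,"dz": -3,"yaw": 0},
  {"hand": -1,"dx": 0,"dy": 0,"dz": -4,"yaw": 0},
  {"hand": -1,"dx": 0,"dy": 0,"dz": -3,"yaw": 0},
  {"hand": -1,"dx": 0.6,"dy": 4.4,"dz": 0,"yaw": 0},
  {"hand": -1,"dx": 0.6,"dy": 4.4,"dz": 0,"yaw": 0},
  {"hand": -1,"dx": 0.6,"dy": 4.4,"dz": 0,"yaw": 0},
])

```text
time: 21.8
eef_pos: [0.5662, 0.281, 0.2901]
tool_rot: [0.765, 0.644, 0.001, 0.0]
contact_force: [0.1, 0.8, -3.7]
opening: 0.026
```

```bash
python3 go.py 0.652 0.279 0.203
```

```text
t=21.8 at [0.5662 0.281  0.2901] psi -9.9 q [ 0.39  0.62  1.52 -0.    0.99  0.56] open 0.0260 F [ 0.1  0.8 -3.7]
yaw -0.000 (alt 0.000: flip dx,dy)  then dx 1.27 dy 8.49 dz 8.71
```

Request:
step_arm([
  {"hand": -1,"dx": 0.6,"dy": 4.2,"dz": 0,"yaw": 0},
  {"hand": -1,"dx": 0.7,"dy": 4.2,"dz": 0,"yaw": 0},
  {"hand": -1,"dx": 0,"dy": 0,"dz": 4,"yaw": 0},
  {"hand": -1,"dx": 0,"dy": 0,"dz": 3.5,"yaw": 0},
  {"hand": -1,"dx": 0,"dy": 0,"dz": 1.2,"yaw": 0},
  {"hand": -1,"dx": 0,"dy": 0,"dz": 0,"yaw": 0},
  {"hand": 0.2,"dx": 0,"dy": 0,"dz": 0,"yaw": 0},
  {"hand": 0.2,"dx": 0,"dy": 0,"dz": 0,"yaw": 0},
  {"hand": 0.2,"dx": 0,"dy": 0,"dz": -1,"yaw": 0},
  {"hand": 0.4,"dx": 0,"dy": 0,"dz": -5,"yaw": 0},
  {"hand": 0.4,"dx": 0,"dy": 0,"dz": -4,"yaw": 0},
  {"hand": 0.4,"dx": 0,"dy": 0,"dz": 0,"yaw": 0},
], grip_force=60)

```text
time: 23.0
eef_pos: [0.6508, 0.28, 0.3095]
tool_rot: [0.765, 0.643, 0.006, 0.002]
contact_force: [0.1, 1.0, 0.3]
opening: 0.0598
```

```bash
python3 lookside.py 1; python3 go.py 0.456 0.4345 0.180 30; python3 go.py 0.4412 0.357 0.3 30; python3 go.py 0.3565 0.2773 0.3 30;python3 go.py 0.376 0.3588 0.3 -60
```

```text
sc None
sn None
bn None
br (np.int32(15), array([0.4423, 0.3572]), array([0.0023, 0.0005]))
sb None
bc (np.int32(22), array([0.3777, 0.3593]), array([0.0029, 0.0009]))
bb None
t=23.1 at [0.6502 0.2797 0.3059] psi -9.9 q [ 0.34  0.73  1.28 -0.    1.12  0.51] open 0.0596 F [ 0.7  0.3 -1.2]
yaw -0.697 (alt 2.445: flip dx,dy)  then dx 23.11 dy -9.08 dz 12.59
t=23.1 at [0.6502 0.2797 0.3059] psi -9.9 q [ 0.34  0.73  1.28 -0.    1.12  0.51] open 0.0596 F [ 0.7  0.3 -1.2]
yaw -0.697 (alt 2.445: flip dx,dy)  then dx 17.14 dy -14.24 dz 0.59
t=23.1 at [0.6502 0.2797 0.3059] psi -9.9 q [ 0.34  0.73  1.28 -0.    1.12  0.51] open 0.0596 F [ 0.7  0.3 -1.2]
yaw -0.697 (alt 2.445: flip dx,dy)  then dx 14.47 dy -25.56 dz 0.59
t=23.1 at [0.6502 0.2797 0.3059] psi -9.9 q [ 0.34  0.73  1.28 -0.    1.12  0.51] open 0.0596 F [ 0.7  0.3 -1.2]
yaw 0.874 (alt -2.267: flip dx,dy)  then dx -19.79 dy -20.56 dz 0.59
```

Request:
step_arm([
  {"hand": 0.4,"dx": 0,"dy": 0,"dz": 0,"yaw": -0.15},
  {"hand": 0.4,"dx": 0,"dy": 0,"dz": 0,"yaw": -0.15},
  {"hand": 0.4,"dx": 0,"dy": 0,"dz": 0,"yaw": -0.15},
  {"hand": 0.4,"dx": 0,"dy": 0,"dz": 0,"yaw": -0.15},
  {"hand": 0.4,"dx": 0,"dy": 0,"dz": 0,"yaw": -0.12},
  {"hand": 0.4,"dx": 4,"dy": -1.6,"dz": 0,"yaw": 0},
  {"hand": 0.4,"dx": 4.5,"dy": -1.8,"dz": 0,"yaw": 0},
  {"hand": 0.4,"dx": 4.5,"dy": -1.8,"dz": 0,"yaw": 0},
  {"hand": 0.4,"dx": 4.5,"dy": -1.8,"dz": 0,"yaw": 0},
  {"hand": 0.4,"dx": 4,"dy": -1.6,"dz": 2,"yaw": 0},
  {"hand": 0.4,"dx": 1.4,"dy": -0.5,"dz": 3,"yaw": 0},
  {"hand": 0.4,"dx": 0,"dy": 0,"dz": 0,"yaw": 0},
])

```text
time: 24.25
eef_pos: [0.4501, 0.4283, 0.2473]
tool_rot: [0.489, 0.873, -0.003, -0.001]
contact_force: [-0.6, -0.6, -0.1]
opening: 0.0599
```

```bash
python3 go.py 0.4545 0.4345 0.180 31.5; python3 - <<'E'
from h import *
s=snap('top','t4'); C=cloud(s);z=C[...,2]; print(sensors.get_state()['time'])
im=s['image']; x=np.concatenate([cv2.resize(im[165:265,195:295],None,fx=3,fy=3,interpolation=3),cv2.resize(im[225:325,255:355],None,fx=3,fy=3,interpolation=3)],1)
cv2.imwrite('pics/t4.png',x[:,:,::-1])
E
```

```text
t=24.2 at [0.4501 0.4283 0.2473] psi 31.5 q [0.69 0.67 1.57 0.   0.91 0.14] open 0.0599 F [-0.6 -0.6 -0.1]
yaw 0.000 (alt -3.142: flip dx,dy)  then dx 0.30 dy 0.70 dz 6.73
24.3
```

View pics/t4.png

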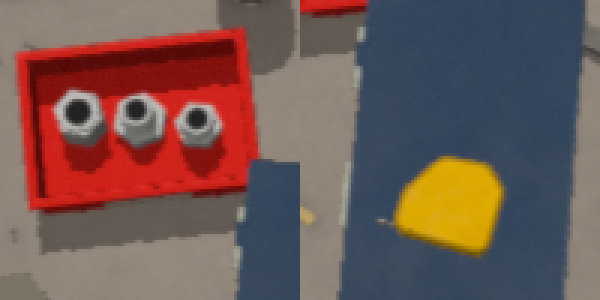

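The bin holds all three steel fittings at crop (78,115), (138,118) and (198,125). The tape lies flat at (450,205), well inside the cabinet top. Now the brass nipple.

Request:
step_arm([
  {"hand": 0.4,"dx": 0.3,"dy": 0.7,"dz": 2,"yaw": 0},
  {"hand": 0.4,"dx": 0,"dy": 0,"dz": 3,"yaw": 0},
  {"hand": 0.4,"dx": 0,"dy": 0,"dz": 1.7,"yaw": 0},
  {"hand": -1,"dx": 0,"dy": 0,"dz": 0,"yaw": 0},
  {"hand": -1,"dx": 0,"dy": 0,"dz": 0,"yaw": 0},
  {"hand": -1,"dx": 0,"dy": 0,"dz": 0,"yaw": 0},
  {"hand": -1,"dx": 0,"dy": 0,"dz": 0,"yaw": 0},
  {"hand": -1,"dx": 0,"dy": 0,"dz": -3,"yaw": 0},
  {"hand": -1,"dx": 0,"dy": 0,"dz": -5,"yaw": 0},
  {"hand": -1,"dx": 0,"dy": 0,"dz": -5,"yaw": 0},
  {"hand": -1,"dx": 0,"dy": 0,"dz": -5,"yaw": 0},
  {"hand": -1,"dx": 0,"dy": 0,"dz": -5,"yaw": 0},
], grip_force=70)

```text
time: 25.5
eef_pos: [0.4568, 0.4336, 0.4166]
tool_rot: [0.49, 0.872, 0.0, 0.0]
contact_force: [1.3, 0.8, -3.0]
opening: 0.0344
```

```bash
python3 go.py 0.384 -0.352 0.5 45
```

```text
t=25.5 at [0.4568 0.4336 0.4166] psi 31.3 q [0.69 0.49 1.42 0.   1.24 0.14] open 0.0344 F [ 1.3  0.8 -3. ]
yaw -0.238 (alt 2.903: flip dx,dy)  then dx -50.40 dy -60.70 dz -8.34
```

Request:
step_arm([
  {"hand": -1,"dx": 0,"dy": 0,"dz": -4.2,"yaw": -0.12},
  {"hand": -1,"dx": 0,"dy": 0,"dz": -4.2,"yaw": -0.12},
  {"hand": -1,"dx": -2.8,"dy": -3.4,"dz": 0,"yaw": 0},
  {"hand": -1,"dx": -2.8,"dy": -3.4,"dz": 0,"yaw": 0},
  {"hand": -1,"dx": -2.8,"dy": -3.4,"dz": 0,"yaw": 0},
  {"hand": -1,"dx": -2.8,"dy": -3.4,"dz": 0,"yaw": 0},
  {"hand": -1,"dx": -2.8,"dy": -3.4,"dz": 0,"yaw": 0},
  {"hand": -1,"dx": -2.8,"dy": -3.4,"dz": 0,"yaw": 0},
  {"hand": -1,"dx": -2.8,"dy": -3.4,"dz": 0,"yaw": 0},
  {"hand": -1,"dx": -2.8,"dy": -3.4,"dz": 0,"yaw": 0},
  {"hand": -1,"dx": -2.8,"dy": -3.4,"dz": 0,"yaw": 0},
  {"hand": -1,"dx": -2.8,"dy": -3.4,"dz": 0,"yaw": 0},
])

```text
time: 26.7
eef_pos: [0.4145, -0.0061, 0.4984]
tool_rot: [0.382, 0.924, 0.0, 0.001]
contact_force: [1.2, 0.8, -2.3]
opening: 0.0346
```

Request:
step_arm([
  {"hand": -1,"dx": -2.8,"dy": -3.3,"dz": 0,"yaw": 0},
  {"hand": -1,"dx": -2.8,"dy": -3.3,"dz": 0,"yaw": 0},
  {"hand": -1,"dx": -2.8,"dy": -3.3,"dz": 0,"yaw": 0},
  {"hand": -1,"dx": -2.8,"dy": -3.3,"dz": 0,"yaw": 0},
  {"hand": -1,"dx": -2.8,"dy": -3.3,"dz": 0,"yaw": 0},
  {"hand": -1,"dx": -2.8,"dy": -3.3,"dz": 0,"yaw": 0},
  {"hand": -1,"dx": -2.8,"dy": -3.3,"dz": 0,"yaw": 0},
  {"hand": -1,"dx": -2,"dy": -2.4,"dz": 0,"yaw": 0},
  {"hand": -1,"dx": 0,"dy": 0,"dz": 4,"yaw": 0},
  {"hand": -1,"dx": 0,"dy": 0,"dz": 4,"yaw": 0},
  {"hand": -1,"dx": 0,"dy": 0,"dz": 0,"yaw": 0},
])

```text
time: 27.8
eef_pos: [0.3875, -0.337, 0.4139]
tool_rot: [0.382, 0.924, 0.002, -0.004]
contact_force: [-0.5, 0.3, -1.3]
opening: 0.0342
```

```bash
python3 go.py 0.384 -0.352 0.327
```

```text
t=27.8 at [ 0.3875 -0.337   0.4139] psi 45.1 q [-0.81  0.28  1.73 -0.    1.14 -1.59] open 0.0342 F [-0.5  0.3 -1.3]
yaw -0.000 (alt 0.000: flip dx,dy)  then dx -0.81 dy -1.31 dz 8.69
```

Request:
step_arm([
  {"hand": -1,"dx": -0.8,"dy": -1.3,"dz": 2.5,"yaw": 0},
  {"hand": -1,"dx": 0,"dy": 0,"dz": 2.5,"yaw": 0},
  {"hand": -1,"dx": 0,"dy": 0,"dz": 2,"yaw": 0},
  {"hand": -1,"dx": 0,"dy": 0,"dz": 1.2,"yaw": 0},
  {"hand": -1,"dx": 0,"dy": 0,"dz": 0.5,"yaw": 0},
  {"hand": -1,"dx": 0,"dy": 0,"dz": 0,"yaw": 0},
  {"hand": 0.15,"dx": 0,"dy": 0,"dz": 0,"yaw": 0},
  {"hand": 0.15,"dx": 0,"dy": 0,"dz": 0,"yaw": 0},
  {"hand": 0.15,"dx": 0,"dy": 0,"dz": 0,"yaw": 0},
  {"hand": 0.15,"dx": 0,"dy": 0,"dz": -1.5,"yaw": 0},
  {"hand": 0.3,"dx": 0,"dy": 0,"dz": -4,"yaw": 0},
  {"hand": 0.4,"dx": 0,"dy": 0,"dz": -5,"yaw": 0},
])

```text
time: 29.0
eef_pos: [0.3847, -0.3522, 0.4361]
tool_rot: [0.382, 0.924, 0.001, -0.001]
contact_force: [0.3, -0.8, 0.4]
opening: 0.0599
```

```bash
python3 go.py 0.441 0.357 0.5 45;
```

```text
t=29.0 at [ 0.3847 -0.3522  0.4361] psi 45.1 q [-0.83  0.27  1.69 -0.    1.19 -1.62] open 0.0599 F [ 0.3 -0.8  0.4]
yaw 0.002 (alt -3.140: flip dx,dy)  then dx 46.17 dy 54.13 dz -6.39
```

Request:
step_arm([
  {"hand": 0.4,"dx": 1,"dy": 1,"dz": -4,"yaw": 0},
  {"hand": 0.4,"dx": 2.9,"dy": 3.4,"dz": -2.4,"yaw": 0},
  {"hand": 0.4,"dx": 2.9,"dy": 3.4,"dz": 0,"yaw": 0},
  {"hand": 0.4,"dx": 2.9,"dy": 3.4,"dz": 0,"yaw": 0},
  {"hand": 0.4,"dx": 2.9,"dy": 3.4,"dz": 0,"yaw": 0},
  {"hand": 0.4,"dx": 2.9,"dy": 3.4,"dz": 0,"yaw": 0},
  {"hand": 0.4,"dx": 2.9,"dy": 3.4,"dz": 0,"yaw": 0},
  {"hand": 0.4,"dx": 2.9,"dy": 3.4,"dz": 0,"yaw": 0},
  {"hand": 0.4,"dx": 2.9,"dy": 3.4,"dz": 0,"yaw": 0},
  {"hand": 0.4,"dx": 2.9,"dy": 3.4,"dz": 0,"yaw": 0},
  {"hand": 0.4,"dx": 2.9,"dy": 3.4,"dz": 0,"yaw": 0},
  {"hand": 0.4,"dx": 2.9,"dy": 3.4,"dz": 0,"yaw": 0},
])

```text
time: 30.2
eef_pos: [0.4226, 0.153, 0.5]
tool_rot: [0.382, 0.924, 0.0, 0.001]
contact_force: [0.9, -0.9, 0.2]
opening: 0.0599
```

Request:
step_arm([
  {"hand": 0.4,"dx": 2.9,"dy": 3.4,"dz": 0,"yaw": 0},
  {"hand": 0.4,"dx": 2.9,"dy": 3.4,"dz": 0,"yaw": 0},
  {"hand": 0.4,"dx": 2.9,"dy": 3.4,"dz": 0,"yaw": 0},
  {"hand": 0.4,"dx": 2.9,"dy": 3.4,"dz": 4,"yaw": 0},
  {"hand": 0.4,"dx": 1.7,"dy": 2,"dz": 5,"yaw": 0},
  {"hand": 0.4,"dx": 0,"dy": 0,"dz": 5,"yaw": 0},
  {"hand": 0.4,"dx": 0,"dy": 0,"dz": 5,"yaw": 0},
  {"hand": 0.4,"dx": 0,"dy": 0,"dz": 5,"yaw": 0},
  {"hand": 0.4,"dx": 0,"dy": 0,"dz": 0,"yaw": 0},
])

```text
time: 31.1
eef_pos: [0.4367, 0.3442, 0.2666]
tool_rot: [0.382, 0.924, -0.004, -0.003]
contact_force: [0.4, 0.2, 0.8]
opening: 0.0601
```

```bash
python3 lookside.py 1; python3 look.py; python3 go.py 0.441 0.357 0.190
```

```text
sc None
sn (np.int32(18), array([0.5359, 0.2949]), array([ 0.0144, -0.0186]))
bn None
br (np.int32(15), array([0.4423, 0.3572]), array([0.0023, 0.0005]))
sb None
bc (np.int32(29), array([0.3777, 0.3583]), array([ 0.0029, -0.0001]))
bb None
sc (array([203.8, 255.5]), np.int32(25), array([0.5055, 0.3659, 0.044 ]))
sn (array([216. , 250.8]), np.int32(102), array([0.5174, 0.3348, 0.048 ]))
bn (array([165.9, 280.1]), np.int32(94), array([0.44 , 0.458, 0.048]))
br (array([205.4, 277.1]), np.int32(188), array([0.4499, 0.3594, 0.042 ]))
sb (array([230.2, 288.1]), np.int32(200), array([0.4226, 0.2949, 0.044 ]))
bc None
bb (array([243.7, 310.1]), np.int32(141), array([0.3674, 0.2588, 0.044 ]))
t=31.2 at [0.4385 0.3454 0.2729] psi 45.1 q [ 0.58  0.53  1.74  0.    0.87 -0.2 ] open 0.0599 F [0.3 0.7 1.3]
yaw -0.000 (alt 0.000: flip dx,dy)  then dx 0.65 dy 1.00 dz 8.29
```

Request:
step_arm([
  {"hand": 0.4,"dx": 0.6,"dy": 1,"dz": 2,"yaw": 0},
  {"hand": 0.4,"dx": 0,"dy": 0,"dz": 3,"yaw": 0},
  {"hand": 0.4,"dx": 0,"dy": 0,"dz": 2,"yaw": 0},
  {"hand": 0.4,"dx": 0,"dy": 0,"dz": 1,"yaw": 0},
  {"hand": -1,"dx": 0,"dy": 0,"dz": 0,"yaw": 0},
  {"hand": -1,"dx": 0,"dy": 0,"dz": 0,"yaw": 0},
  {"hand": -1,"dx": 0,"dy": 0,"dz": 0,"yaw": 0},
  {"hand": -1,"dx": 0,"dy": 0,"dz": 0,"yaw": 0},
  {"hand": -1,"dx": 0,"dy": 0,"dz": -3,"yaw": 0},
  {"hand": -1,"dx": 0,"dy": 0,"dz": -5,"yaw": 0},
  {"hand": -1,"dx": 0,"dy": 0,"dz": -5,"yaw": 0},
  {"hand": -1,"dx": 0,"dy": 0,"dz": -5,"yaw": 0},
])

```text
time: 32.4
eef_pos: [0.4405, 0.3561, 0.3754]
tool_rot: [0.382, 0.924, 0.001, 0.0]
contact_force: [0.8, 0.6, -2.0]
opening: 0.0296
```

```bash
python3 go.py 0.449 -0.287 0.5 45
```

```text
t=32.4 at [0.4405 0.3561 0.3754] psi 45.1 q [ 0.6   0.41  1.64  0.    1.09 -0.19] open 0.0296 F [ 0.8  0.6 -2. ]
yaw 0.002 (alt -3.140: flip dx,dy)  then dx -46.07 dy -44.88 dz -12.46
```

Request:
step_arm([
  {"hand": -1,"dx": 0,"dy": 0,"dz": -5,"yaw": 0},
  {"hand": -1,"dx": 0,"dy": 0,"dz": -5,"yaw": 0},
  {"hand": -1,"dx": -3.1,"dy": -3,"dz": -2.4,"yaw": 0},
  {"hand": -1,"dx": -3.1,"dy": -3,"dz": 0,"yaw": 0},
  {"hand": -1,"dx": -3.1,"dy": -3,"dz": 0,"yaw": 0},
  {"hand": -1,"dx": -3.1,"dy": -3,"dz": 0,"yaw": 0},
  {"hand": -1,"dx": -3.1,"dy": -3,"dz": 0,"yaw": 0},
  {"hand": -1,"dx": -3.1,"dy": -3,"dz": 0,"yaw": 0},
  {"hand": -1,"dx": -3.1,"dy": -3,"dz": 0,"yaw": 0},
  {"hand": -1,"dx": -3.1,"dy": -3,"dz": 0,"yaw": 0},
  {"hand": -1,"dx": -3.1,"dy": -3,"dz": 0,"yaw": 0},
  {"hand": -1,"dx": -3.1,"dy": -3,"dz": 0,"yaw": 0},
])

```text
time: 33.6
eef_pos: [0.4477, -0.0765, 0.4973]
tool_rot: [0.382, 0.924, 0.0, 0.001]
contact_force: [1.4, -0.6, -2.7]
opening: 0.0298
```

Request:
step_arm([
  {"hand": -1,"dx": -3.1,"dy": -3,"dz": 0,"yaw": 0},
  {"hand": -1,"dx": -3.1,"dy": -3,"dz": 0,"yaw": 0},
  {"hand": -1,"dx": -3.1,"dy": -3,"dz": 0,"yaw": 0},
  {"hand": -1,"dx": -3.1,"dy": -3,"dz": 0,"yaw": 0},
  {"hand": -1,"dx": -2.7,"dy": -2.9,"dz": 0,"yaw": 0},
  {"hand": -1,"dx": 0,"dy": 0,"dz": 4,"yaw": 0},
  {"hand": -1,"dx": 0,"dy": 0,"dz": 4,"yaw": 0},
  {"hand": -1,"dx": 0,"dy": 0,"dz": 0,"yaw": 0},
])

```text
time: 34.4
eef_pos: [0.4493, -0.2866, 0.4126]
tool_rot: [0.382, 0.924, 0.001, -0.003]
contact_force: [0.3, 0.8, -2.1]
opening: 0.0298
```

```bash
python3 go.py 0.449 -0.287 0.337
```

```text
t=34.4 at [ 0.4493 -0.2866  0.4126] psi 45.1 q [-0.66  0.31  1.68  0.    1.15 -1.44] open 0.0298 F [ 0.3  0.8 -2.1]
yaw -0.000 (alt 0.000: flip dx,dy)  then dx -0.01 dy -0.05 dz 7.56
```

Request:
step_arm([
  {"hand": -1,"dx": 0,"dy": 0,"dz": 3,"yaw": 0},
  {"hand": -1,"dx": 0,"dy": 0,"dz": 2.5,"yaw": 0},
  {"hand": -1,"dx": 0,"dy": 0,"dz": 1.5,"yaw": 0},
  {"hand": -1,"dx": 0,"dy": 0,"dz": 0.7,"yaw": 0},
  {"hand": -1,"dx": 0,"dy": 0,"dz": 0,"yaw": 0},
  {"hand": 0.1,"dx": 0,"dy": 0,"dz": 0,"yaw": 0},
  {"hand": 0.1,"dx": 0,"dy": 0,"dz": 0,"yaw": 0},
  {"hand": 0.1,"dx": 0,"dy": 0,"dz": 0,"yaw": 0},
  {"hand": 0.1,"dx": 0,"dy": 0,"dz": -2,"yaw": 0},
  {"hand": 0.3,"dx": 0,"dy": 0,"dz": -4,"yaw": 0},
  {"hand": 0.4,"dx": 0,"dy": 0,"dz": -5,"yaw": 0},
  {"hand": 0.4,"dx": 0,"dy": 0,"dz": -5,"yaw": 0},
])

```text
time: 35.6
eef_pos: [0.4501, -0.2868, 0.5011]
tool_rot: [0.382, 0.924, -0.0, 0.0]
contact_force: [1.0, 0.1, -0.3]
opening: 0.0598
```

```bash
python3 go.py 0.3765 0.3586 0.5 60;
```

```text
t=35.6 at [ 0.4501 -0.2868  0.5011] psi 45.1 q [-0.65  0.24  1.56  0.    1.34 -1.44] open 0.0598 F [ 1.   0.1 -0.3]
yaw -0.260 (alt 2.881: flip dx,dy)  then dx 38.64 dy 52.21 dz 0.11
```

Request:
step_arm([
  {"hand": 0.4,"dx": 0,"dy": 0,"dz": 0,"yaw": 0.15},
  {"hand": 0.4,"dx": 0,"dy": 0,"dz": 0,"yaw": 0.15},
  {"hand": 0.4,"dx": 0,"dy": 0,"dz": 0,"yaw": 0.15},
  {"hand": 0.4,"dx": 0,"dy": 0,"dz": 0,"yaw": 0.15},
  {"hand": 0.4,"dx": 0,"dy": 0,"dz": 0,"yaw": 0.15},
  {"hand": 0.4,"dx": 0,"dy": 0,"dz": 0,"yaw": 0.15},
  {"hand": 0.4,"dx": 0,"dy": 0,"dz": 0,"yaw": 0.15},
  {"hand": 0.4,"dx": 0,"dy": 0,"dz": 0,"yaw": 0.15},
  {"hand": 0.4,"dx": 0,"dy": 0,"dz": 0,"yaw": 0.15},
  {"hand": 0.4,"dx": 0,"dy": 0,"dz": 0,"yaw": 0.15},
  {"hand": 0.4,"dx": 0,"dy": 0,"dz": 0,"yaw": 0.15},
  {"hand": 0.4,"dx": 0,"dy": 0,"dz": 0,"yaw": 0.15},
])

```text
time: 36.8
eef_pos: [0.4503, -0.287, 0.4993]
tool_rot: [0.962, 0.272, 0.0, 0.0]
contact_force: [0.3, -0.4, -0.3]
opening: 0.06
```

```bash
python3 go.py 0.3765 0.3586 0.5 -60;
```

```text
t=36.8 at [ 0.4503 -0.287   0.4993] psi -58.4 q [-0.65  0.24  1.57 -0.    1.34  0.36] open 0.0600 F [ 0.3 -0.4 -0.3]
yaw 0.028 (alt -3.114: flip dx,dy)  then dx 25.89 dy -59.60 dz -0.07
```

Request:
step_arm([
  {"hand": 0.4,"dx": 0.7,"dy": -0.8,"dz": 0,"yaw": 0.03},
  {"hand": 0.4,"dx": 1.8,"dy": -4.2,"dz": 0,"yaw": 0},
  {"hand": 0.4,"dx": 1.8,"dy": -4.2,"dz": 0,"yaw": 0},
  {"hand": 0.4,"dx": 1.8,"dy": -4.2,"dz": 0,"yaw": 0},
  {"hand": 0.4,"dx": 1.8,"dy": -4.2,"dz": 0,"yaw": 0},
  {"hand": 0.4,"dx": 1.8,"dy": -4.2,"dz": 0,"yaw": 0},
  {"hand": 0.4,"dx": 1.8,"dy": -4.2,"dz": 0,"yaw": 0},
  {"hand": 0.4,"dx": 1.8,"dy": -4.2,"dz": 0,"yaw": 0},
  {"hand": 0.4,"dx": 1.8,"dy": -4.2,"dz": 0,"yaw": 0},
  {"hand": 0.4,"dx": 1.8,"dy": -4.2,"dz": 0,"yaw": 0},
  {"hand": 0.4,"dx": 1.8,"dy": -4.2,"dz": 0,"yaw": 0},
  {"hand": 0.4,"dx": 1.8,"dy": -4.2,"dz": 0,"yaw": 0},
])

```text
time: 38.0
eef_pos: [0.3897, 0.2241, 0.4995]
tool_rot: [0.965, 0.261, 0.001, -0.0]
contact_force: [0.6, 0.5, 0.2]
opening: 0.0598
```

Request:
step_arm([
  {"hand": 0.4,"dx": 1.8,"dy": -4.2,"dz": 0,"yaw": 0},
  {"hand": 0.4,"dx": 1.8,"dy": -4.2,"dz": 0,"yaw": 0},
  {"hand": 0.4,"dx": 1.8,"dy": -4.2,"dz": 0,"yaw": 0},
  {"hand": 0.4,"dx": 0,"dy": 0,"dz": 5,"yaw": 0},
  {"hand": 0.4,"dx": 0,"dy": 0,"dz": 5,"yaw": 0},
  {"hand": 0.4,"dx": 0,"dy": 0,"dz": 5,"yaw": 0},
  {"hand": 0.4,"dx": 0,"dy": 0,"dz": 5,"yaw": 0},
  {"hand": 0.4,"dx": 0,"dy": 0,"dz": 4,"yaw": 0},
  {"hand": 0.4,"dx": 0,"dy": 0,"dz": 0,"yaw": 0},
])

```text
time: 38.9
eef_pos: [0.3727, 0.3575, 0.255]
tool_rot: [0.965, 0.261, -0.004, 0.002]
contact_force: [-0.3, 0.4, 0.0]
opening: 0.0596
```

```bash
python3 lookside.py 1; python3 go.py 0.3765 0.3586 0.188 -60; python3 - <<'E'
from h import *
s=dict(np.load('side.npz')); a=s['image']; t=snap('top')['image']
x=np.concatenate([cv2.resize(a[270:400,230:360],(450,450),interpolation=3),cv2.resize(t[240:340,430:530],(350,350),interpolation=3)[np.r_[0:350,np.zeros(100,int)]]],1)
cv2.imwrite('pics/m5.png',x[:,:,::-1])
E
```

```text
sc None
sn None
bn None
br None
sb (np.int32(185), array([0.4348, 0.2852]), array([ 0.0043, -0.0006]))
bc (np.int32(24), array([0.378 , 0.3595]), array([0.0032, 0.0011]))
bb None
t=39.0 at [0.3736 0.3582 0.258 ] psi -59.8 q [ 0.67  0.5   1.85 -0.    0.79  1.72] open 0.0597 F [0.3 0.3 0.9]
yaw 0.004 (alt -3.137: flip dx,dy)  then dx 0.27 dy 0.11 dz 7.00
```

View pics/m5.png

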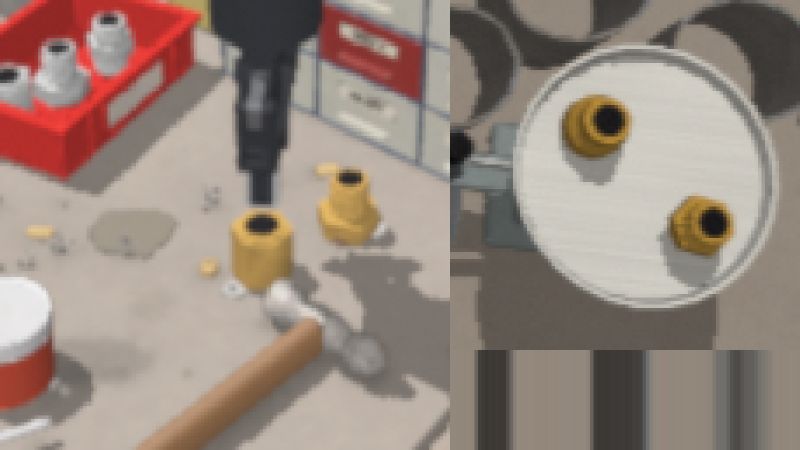

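The reducer and nipple stand in the pan at crop (598,125) and (702,225). The brass coupling is at (262,250) under the gripper and the brass bush at (348,205).

Request:
step_arm([
  {"hand": 0.4,"dx": 0.2,"dy": 0.1,"dz": 3,"yaw": 0},
  {"hand": 0.4,"dx": 0,"dy": 0,"dz": 2.5,"yaw": 0},
  {"hand": 0.4,"dx": 0,"dy": 0,"dz": 1.4,"yaw": 0},
  {"hand": -1,"dx": 0,"dy": 0,"dz": 0,"yaw": 0},
  {"hand": -1,"dx": 0,"dy": 0,"dz": 0,"yaw": 0},
  {"hand": -1,"dx": 0,"dy": 0,"dz": 0,"yaw": 0},
  {"hand": -1,"dx": 0,"dy": 0,"dz": 0,"yaw": 0},
  {"hand": -1,"dx": 0,"dy": 0,"dz": -3,"yaw": 0},
  {"hand": -1,"dx": 0,"dy": 0,"dz": -5,"yaw": 0},
  {"hand": -1,"dx": 0,"dy": 0,"dz": -5,"yaw": -0.1},
  {"hand": -1,"dx": 0,"dy": 0,"dz": -5,"yaw": -0.1},
  {"hand": -1,"dx": 0,"dy": 0,"dz": -5,"yaw": -0.06},
])

```text
time: 40.2
eef_pos: [0.3753, 0.358, 0.4226]
tool_rot: [0.923, 0.386, 0.0, -0.0]
contact_force: [1.3, -0.5, -3.7]
opening: 0.037
```

```bash
python3 go.py 0.450 -0.352 0.51 -45
```

```text
t=40.2 at [0.3753 0.358  0.4226] psi -44.6 q [ 0.67  0.27  1.71 -0.    1.16  1.45] open 0.0370 F [ 1.3 -0.5 -3.7]
yaw 0.006 (alt -3.135: flip dx,dy)  then dx -44.93 dy 55.48 dz -8.74
```

Request:
step_arm([
  {"hand": -1,"dx": 0,"dy": 0,"dz": -4.5,"yaw": 0},
  {"hand": -1,"dx": -0.1,"dy": 0.3,"dz": -4.2,"yaw": 0},
  {"hand": -1,"dx": -2.8,"dy": 3.45,"dz": 0,"yaw": 0},
  {"hand": -1,"dx": -2.8,"dy": 3.45,"dz": 0,"yaw": 0},
  {"hand": -1,"dx": -2.8,"dy": 3.45,"dz": 0,"yaw": 0},
  {"hand": -1,"dx": -2.8,"dy": 3.45,"dz": 0,"yaw": 0},
  {"hand": -1,"dx": -2.8,"dy": 3.45,"dz": 0,"yaw": 0},
  {"hand": -1,"dx": -2.8,"dy": 3.45,"dz": 0,"yaw": 0},
  {"hand": -1,"dx": -2.8,"dy": 3.45,"dz": 0,"yaw": 0},
  {"hand": -1,"dx": -2.8,"dy": 3.45,"dz": 0,"yaw": 0},
  {"hand": -1,"dx": -2.8,"dy": 3.45,"dz": 0,"yaw": 0},
  {"hand": -1,"dx": -2.8,"dy": 3.45,"dz": 0,"yaw": 0},
])

```text
time: 41.4
eef_pos: [0.4236, -0.0879, 0.5074]
tool_rot: [0.923, 0.384, 0.0, 0.0]
contact_force: [0.3, 0.4, -2.8]
opening: 0.0368
```

Request:
step_arm([
  {"hand": -1,"dx": -2.8,"dy": 3.45,"dz": 0,"yaw": 0},
  {"hand": -1,"dx": -2.8,"dy": 3.45,"dz": 0,"yaw": 0},
  {"hand": -1,"dx": -2.8,"dy": 3.45,"dz": 0,"yaw": 0},
  {"hand": -1,"dx": -2.8,"dy": 3.45,"dz": 0,"yaw": 0},
  {"hand": -1,"dx": -2.8,"dy": 3.45,"dz": 0,"yaw": 0},
  {"hand": -1,"dx": -2.8,"dy": 3.45,"dz": 0,"yaw": 0},
  {"hand": -1,"dx": 0,"dy": 0,"dz": 4,"yaw": 0},
  {"hand": -1,"dx": 0,"dy": 0,"dz": 4,"yaw": 0},
  {"hand": -1,"dx": 0,"dy": 0,"dz": 0,"yaw": 0},
])

```text
time: 42.3
eef_pos: [0.4516, -0.3508, 0.4223]
tool_rot: [0.924, 0.384, -0.002, -0.004]
contact_force: [-0.5, 0.9, -2.8]
opening: 0.0369
```

```bash
python3 go.py 0.450 -0.352 0.333
```

```text
t=42.3 at [ 0.4516 -0.3508  0.4223] psi -44.9 q [-0.74  0.37  1.57 -0.    1.2   0.04] open 0.0369 F [-0.5  0.9 -2.8]
yaw -0.000 (alt 0.000: flip dx,dy)  then dx -0.20 dy -0.03 dz 8.93
```

Request:
step_arm([
  {"hand": -1,"dx": -0.1,"dy": 0,"dz": 3,"yaw": 0},
  {"hand": -1,"dx": 0,"dy": 0,"dz": 3,"yaw": 0},
  {"hand": -1,"dx": 0,"dy": 0,"dz": 2,"yaw": 0},
  {"hand": -1,"dx": 0,"dy": 0,"dz": 1,"yaw": 0},
  {"hand": -1,"dx": 0,"dy": 0,"dz": 0,"yaw": 0},
  {"hand": 0.15,"dx": 0,"dy": 0,"dz": 0,"yaw": 0},
  {"hand": 0.15,"dx": 0,"dy": 0,"dz": 0,"yaw": 0},
  {"hand": 0.15,"dx": 0,"dy": 0,"dz": 0,"yaw": 0},
  {"hand": 0.15,"dx": 0,"dy": 0,"dz": -2,"yaw": 0},
  {"hand": 0.3,"dx": 0,"dy": 0,"dz": -5,"yaw": 0},
  {"hand": 0.4,"dx": 0,"dy": 0,"dz": -5,"yaw": 0},
  {"hand": 0.4,"dx": 0,"dy": 0,"dz": -5,"yaw": 0},
])

```text
time: 43.5
eef_pos: [0.4515, -0.3517, 0.5096]
tool_rot: [0.923, 0.384, 0.0, 0.0]
contact_force: [0.5, -0.7, 0.0]
opening: 0.06
```

```bash
python3 go.py 0.3565 0.2775 0.5 -45;
```

```text
t=43.5 at [ 0.4515 -0.3517  0.5096] psi -44.9 q [-0.74  0.31  1.45 -0.    1.38  0.04] open 0.0600 F [ 0.5 -0.7  0. ]
yaw 0.002 (alt -3.139: flip dx,dy)  then dx 37.77 dy -51.21 dz 0.96
```

Request:
step_arm([
  {"hand": 0.4,"dx": 2.7,"dy": -3.65,"dz": 0,"yaw": 0},
  {"hand": 0.4,"dx": 2.7,"dy": -3.65,"dz": 0,"yaw": 0},
  {"hand": 0.4,"dx": 2.7,"dy": -3.65,"dz": 0,"yaw": 0},
  {"hand": 0.4,"dx": 2.7,"dy": -3.65,"dz": 0,"yaw": 0},
  {"hand": 0.4,"dx": 2.7,"dy": -3.65,"dz": 0,"yaw": 0},
  {"hand": 0.4,"dx": 2.7,"dy": -3.65,"dz": 0,"yaw": 0},
  {"hand": 0.4,"dx": 2.7,"dy": -3.65,"dz": 0,"yaw": 0},
  {"hand": 0.4,"dx": 2.7,"dy": -3.65,"dz": 0,"yaw": 0},
  {"hand": 0.4,"dx": 2.7,"dy": -3.65,"dz": 0,"yaw": 0},
  {"hand": 0.4,"dx": 2.7,"dy": -3.65,"dz": 0,"yaw": 0},
  {"hand": 0.4,"dx": 2.7,"dy": -3.65,"dz": 0,"yaw": 0},
  {"hand": 0.4,"dx": 2.7,"dy": -3.65,"dz": 0,"yaw": 0},
])

```text
time: 44.7
eef_pos: [0.369, 0.1884, 0.5077]
tool_rot: [0.923, 0.384, 0.001, 0.0]
contact_force: [1.0, -0.1, -0.4]
opening: 0.0598
```

Request:
step_arm([
  {"hand": 0.4,"dx": 2.7,"dy": -3.65,"dz": 0,"yaw": 0},
  {"hand": 0.4,"dx": 2.7,"dy": -3.65,"dz": 0,"yaw": 0},
  {"hand": 0.4,"dx": 0,"dy": 0,"dz": 5,"yaw": 0},
  {"hand": 0.4,"dx": 0,"dy": 0,"dz": 5,"yaw": 0},
  {"hand": 0.4,"dx": 0,"dy": 0,"dz": 5,"yaw": 0},
  {"hand": 0.4,"dx": 0,"dy": 0,"dz": 5,"yaw": 0},
  {"hand": 0.4,"dx": 0,"dy": 0,"dz": 5,"yaw": 0},
  {"hand": 0.4,"dx": 0,"dy": 0,"dz": 0,"yaw": 0},
])

```text
time: 45.5
eef_pos: [0.3551, 0.2756, 0.2525]
tool_rot: [0.923, 0.384, -0.005, 0.001]
contact_force: [0.7, -0.5, 1.3]
opening: 0.0598
```

```bash
sed -i 's/>=15\]/>=8]/' h.py; python3 lookside.py 1 | grep bb; python3 go.py 0.3565 0.2775 0.188
```

```text
bb (np.int32(10), array([0.3589, 0.2771]), array([ 0.0039, -0.0001]))
t=45.5 at [0.3561 0.2763 0.2558] psi -44.9 q [0.56 0.41 2.02 0.   0.72 1.34] open 0.0598 F [-0.7  0.3  0.4]
yaw -0.000 (alt 0.000: flip dx,dy)  then dx 0.11 dy -0.06 dz 6.78
```

Request:
step_arm([
  {"hand": 0.4,"dx": 0.1,"dy": 0,"dz": 3,"yaw": 0},
  {"hand": 0.4,"dx": 0,"dy": 0,"dz": 2.5,"yaw": 0},
  {"hand": 0.4,"dx": 0,"dy": 0,"dz": 1.4,"yaw": 0},
  {"hand": -1,"dx": 0,"dy": 0,"dz": 0,"yaw": 0},
  {"hand": -1,"dx": 0,"dy": 0,"dz": 0,"yaw": 0},
  {"hand": -1,"dx": 0,"dy": 0,"dz": 0,"yaw": 0},
  {"hand": -1,"dx": 0,"dy": 0,"dz": 0,"yaw": 0},
  {"hand": -1,"dx": 0,"dy": 0,"dz": -3,"yaw": 0},
  {"hand": -1,"dx": 0,"dy": 0,"dz": -5,"yaw": 0},
  {"hand": -1,"dx": 0,"dy": 0,"dz": -5,"yaw": 0},
  {"hand": -1,"dx": 0,"dy": 0,"dz": -5,"yaw": 0},
  {"hand": -1,"dx": 0,"dy": 0,"dz": -5,"yaw": 0},
])

```text
time: 46.75
eef_pos: [0.3561, 0.2766, 0.4219]
tool_rot: [0.923, 0.384, 0.001, -0.0]
contact_force: [2.1, 0.6, -3.0]
opening: 0.0265
```

```bash
python3 go.py 0.385 -0.287 0.51 -45
```

```text
t=46.8 at [0.3561 0.2766 0.4219] psi -44.9 q [ 0.56  0.15  1.87 -0.    1.12  1.34] open 0.0265 F [ 2.1  0.6 -3. ]
yaw 0.002 (alt -3.139: flip dx,dy)  then dx -37.81 dy 41.89 dz -8.81
```

Request:
step_arm([
  {"hand": -1,"dx": 0,"dy": 0,"dz": -4.5,"yaw": 0},
  {"hand": -1,"dx": -0.1,"dy": 0.3,"dz": -4.2,"yaw": 0},
  {"hand": -1,"dx": -2.9,"dy": 3.2,"dz": 0,"yaw": 0},
  {"hand": -1,"dx": -2.9,"dy": 3.2,"dz": 0,"yaw": 0},
  {"hand": -1,"dx": -2.9,"dy": 3.2,"dz": 0,"yaw": 0},
  {"hand": -1,"dx": -2.9,"dy": 3.2,"dz": 0,"yaw": 0},
  {"hand": -1,"dx": -2.9,"dy": 3.2,"dz": 0,"yaw": 0},
  {"hand": -1,"dx": -2.9,"dy": 3.2,"dz": 0,"yaw": 0},
  {"hand": -1,"dx": -2.9,"dy": 3.2,"dz": 0,"yaw": 0},
  {"hand": -1,"dx": -2.9,"dy": 3.2,"dz": 0,"yaw": 0},
  {"hand": -1,"dx": -2.9,"dy": 3.2,"dz": 0,"yaw": 0},
  {"hand": -1,"dx": -2.9,"dy": 3.2,"dz": 0,"yaw": 0},
])

```text
time: 47.95
eef_pos: [0.3794, -0.1583, 0.5066]
tool_rot: [0.923, 0.384, 0.001, 0.001]
contact_force: [2.1, 0.7, -2.4]
opening: 0.0265
```

Request:
step_arm([
  {"hand": -1,"dx": -2.9,"dy": 3.2,"dz": 0,"yaw": 0},
  {"hand": -1,"dx": -2.9,"dy": 3.2,"dz": 0,"yaw": 0},
  {"hand": -1,"dx": -2.9,"dy": 3.2,"dz": 0,"yaw": 0},
  {"hand": -1,"dx": 0,"dy": 0,"dz": 4,"yaw": 0},
  {"hand": -1,"dx": 0,"dy": 0,"dz": 4,"yaw": 0},
  {"hand": -1,"dx": 0,"dy": 0,"dz": 0,"yaw": 0},
])

```text
time: 48.55
eef_pos: [0.3862, -0.2856, 0.4222]
tool_rot: [0.924, 0.384, -0.001, -0.003]
contact_force: [-0.7, 0.6, -2.3]
opening: 0.0265
```

```bash
python3 go.py 0.385 -0.287 0.333
```

```text
t=48.5 at [ 0.3862 -0.2856  0.4222] psi -44.9 q [-0.73  0.21  1.8   0.    1.14  0.05] open 0.0265 F [-0.7  0.6 -2.3]
yaw -0.000 (alt 0.000: flip dx,dy)  then dx -0.18 dy 0.01 dz 8.92
```

Request:
step_arm([
  {"hand": -1,"dx": -0.1,"dy": 0,"dz": 3,"yaw": 0},
  {"hand": -1,"dx": 0,"dy": 0,"dz": 3,"yaw": 0},
  {"hand": -1,"dx": 0,"dy": 0,"dz": 2,"yaw": 0},
  {"hand": -1,"dx": 0,"dy": 0,"dz": 1,"yaw": 0},
  {"hand": -1,"dx": 0,"dy": 0,"dz": 0,"yaw": 0},
  {"hand": 0,"dx": 0,"dy": 0,"dz": 0,"yaw": 0},
  {"hand": 0,"dx": 0,"dy": 0,"dz": 0,"yaw": 0},
  {"hand": 0,"dx": 0,"dy": 0,"dz": 0,"yaw": 0},
  {"hand": 0,"dx": 0,"dy": 0,"dz": -2,"yaw": 0},
  {"hand": 0.1,"dx": 0,"dy": 0,"dz": -4,"yaw": 0},
  {"hand": 0.1,"dx": 0,"dy": 0,"dz": -4,"yaw": 0},
  {"hand": 0.1,"dx": 0,"dy": 0,"dz": -3,"yaw": 0},
])

```text
time: 49.75
eef_pos: [0.3866, -0.287, 0.4679]
tool_rot: [0.923, 0.384, 0.001, 0.001]
contact_force: [1.5, -0.0, -0.0]
opening: 0.0468
```

Request:
step_arm([
  {"hand": 0.1,"dx": 0,"dy": 0,"dz": 0,"yaw": -0.15},
  {"hand": 0.1,"dx": 0,"dy": 0,"dz": 0,"yaw": -0.15},
  {"hand": 0.1,"dx": 0,"dy": 0,"dz": 0,"yaw": -0.15},
  {"hand": 0.1,"dx": 0,"dy": 0,"dz": 0,"yaw": -0.15},
  {"hand": 0.1,"dx": 4.8,"dy": 0.5,"dz": 0,"yaw": -0.06},
  {"hand": 0.1,"dx": 5,"dy": 0,"dz": 0,"yaw": 0},
  {"hand": 0.1,"dx": 5,"dy": 0,"dz": 0,"yaw": 0},
  {"hand": 0.1,"dx": 5,"dy": 0,"dz": 0,"yaw": 0},
  {"hand": 0.1,"dx": 5,"dy": 0,"dz": 0,"yaw": 0},
  {"hand": 0.1,"dx": 5,"dy": 0,"dz": 0,"yaw": 0},
  {"hand": 0.1,"dx": 0,"dy": 0,"dz": 0,"yaw": 0},
])

```text
time: 50.85
eef_pos: [0.4309, 0.0119, 0.4655]
tool_rot: [0.747, 0.665, 0.001, 0.0]
contact_force: [-0.8, -1.0, -0.2]
opening: 0.0471
```

```bash
cat > scale.py <<'E'
from h import *
def scale(save=None):
    s=snap('top'); t=snap('side'); C=cloud(s); z=C[...,2]; im=s['image']; hsv=cv2.cvtColor(im,cv2.COLOR_RGB2HSV)
    dark=(im.max(2)<75)&(z>.15)&(z<.19)&(C[...,1]>-.22)&(C[...,1]<-.05)&(abs(C[...,0]-.435)<.04)
    if dark.sum()>5: print('knob',dark.sum(),cv2.minEnclosingCircle(C[dark][:,:2].astype(np.float32)),C[dark].mean(0).round(4),np.percentile(z[dark],80).round(4))
    red=(hsv[...,1]>130)&((hsv[...,0]<10)|(hsv[...,0]>170)); red[:262]=0;red[300:]=0;red[:,:366]=0;red[:,:][:,395:]=0
    print('ptr z top',np.median(C[red],0).round(4),red.sum())
    if save:
        a=cv2.resize(im[250:330,360:460],(500,400),interpolation=3); T=t['image']
        b=cv2.resize(T[180:260,365:465],(500,400),interpolation=3) 
        cv2.imwrite(f'pics/{save}.png',np.concatenate([a,b],0)[:,:,::-1][:600*2] if 0 else cv2.resize(np.concatenate([a,b],1),(800,320))[:,:,::-1])
    return s,t
if __name__=='__main__':
    import sys; scale(sys.argv[1] if len(sys.argv)>1 else None)
E
python3 scale.py k1; python3 go.py 0.4305 -0.186 0.32 -7
```

```text
knob 79 ((0.4324658513069153, -0.18639975786209106), 0.013496608473360538) [ 0.4303 -0.186   0.1685] 0.1738
ptr z top [nan nan nan] 0
t=51.0 at [0.4309 0.0081 0.4653] psi -6.9 q [-0.09  0.06  1.86 -0.    1.22  0.03] open 0.0470 F [ 0.3 -1.3  0.7]
yaw 0.002 (alt -3.140: flip dx,dy)  then dx -19.27 dy 2.32 dz 14.53
  return _methods._mean(a, axis=axis, dtype=dtype,
  ret = um.true_divide(
```

View pics/k1.png

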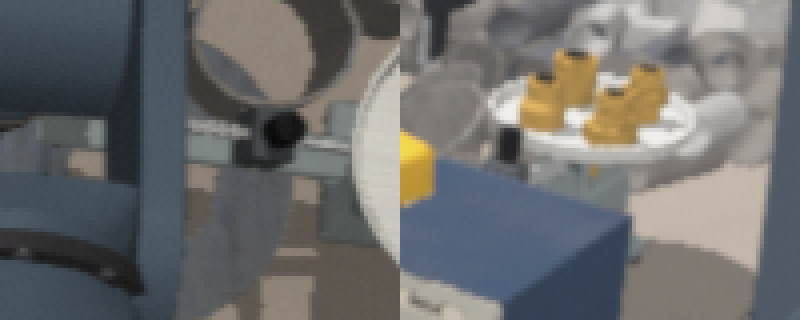

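All four brass fittings stand in the pan (right half). The knob is at crop (285,130), world (0.4305,-0.186), with its top near z 0.172.

Request:
step_arm([
  {"hand": 0.3,"dx": -4,"dy": 0.3,"dz": 0,"yaw": 0},
  {"hand": 0.3,"dx": -4,"dy": 0.5,"dz": 0,"yaw": 0},
  {"hand": 0.3,"dx": -4,"dy": 0.5,"dz": 0,"yaw": 0},
  {"hand": 0.3,"dx": -4,"dy": 0.5,"dz": 0,"yaw": 0},
  {"hand": 0.3,"dx": -3.2,"dy": 0.5,"dz": 0,"yaw": 0},
  {"hand": 0.3,"dx": 0,"dy": 0,"dz": 4,"yaw": 0},
  {"hand": 0.3,"dx": 0,"dy": 0,"dz": 4,"yaw": 0},
  {"hand": 0.3,"dx": 0,"dy": 0,"dz": 3,"yaw": 0},
  {"hand": 0.3,"dx": 0,"dy": 0,"dz": 0,"yaw": 0},
], grip_force=30)

```text
time: 51.85
eef_pos: [0.4289, -0.1872, 0.352]
tool_rot: [0.75, 0.661, -0.001, -0.003]
contact_force: [-0.1, 0.1, 0.7]
opening: 0.0553
```

```bash
python3 go.py 0.4305 -0.186 0.315 -7
```

```text
t=51.9 at [ 0.4289 -0.1872  0.352 ] psi -7.2 q [-0.51  0.27  1.91 -0.    0.97 -0.39] open 0.0553 F [-0.1  0.1  0.7]
yaw -0.003 (alt 3.138: flip dx,dy)  then dx 0.14 dy 0.15 dz 3.70
```

Request:
step_arm([
  {"hand": 0.3,"dx": 0.1,"dy": 0.1,"dz": 2,"yaw": 0},
  {"hand": 0.3,"dx": 0,"dy": 0,"dz": 1.6,"yaw": 0},
  {"hand": 0.3,"dx": 0,"dy": 0,"dz": 0,"yaw": 0},
  {"hand": -1,"dx": 0,"dy": 0,"dz": 0,"yaw": 0},
  {"hand": -1,"dx": 0,"dy": 0,"dz": 0,"yaw": 0},
  {"hand": -1,"dx": 0,"dy": 0,"dz": 0,"yaw": 0},
  {"hand": -1,"dx": 0,"dy": 0,"dz": 0,"yaw": 0},
  {"hand": -1,"dx": 0,"dy": 0,"dz": 0,"yaw": 0},
])

```text
time: 52.65
eef_pos: [0.4319, -0.1854, 0.3195]
tool_rot: [0.749, 0.662, 0.001, 0.001]
contact_force: [5.6, 0.2, 3.2]
opening: 0.019
```

```bash
python3 go.py 0.441 -0.0985 0.318 -7
```

```text
t=52.6 at [ 0.4319 -0.1854  0.3195] psi -7.0 q [-0.5   0.32  1.94  0.    0.88 -0.38] open 0.0190 F [5.6 0.2 3.2]
yaw -0.001 (alt 3.141: flip dx,dy)  then dx 8.73 dy -0.16 dz 0.15
```

Request:
step_arm([
  {"hand": -1,"dx": 0.8,"dy": -0.1,"dz": 0,"yaw": 0},
  {"hand": -1,"dx": 1,"dy": 0,"dz": 0,"yaw": 0},
  {"hand": -1,"dx": 1,"dy": 0,"dz": 0,"yaw": 0},
  {"hand": -1,"dx": 1,"dy": 0,"dz": 0,"yaw": 0},
  {"hand": -1,"dx": 1,"dy": 0,"dz": 0,"yaw": 0},
  {"hand": -1,"dx": 1,"dy": 0,"dz": 0,"yaw": 0},
  {"hand": -1,"dx": 1,"dy": 0,"dz": 0,"yaw": 0},
  {"hand": -1,"dx": 1,"dy": 0,"dz": 0,"yaw": 0},
  {"hand": -1,"dx": 1,"dy": 0,"dz": 0,"yaw": 0},
  {"hand": -1,"dx": 0,"dy": 0,"dz": 0,"yaw": 0},
])

```text
time: 53.65
eef_pos: [0.4417, -0.0969, 0.3191]
tool_rot: [0.749, 0.662, 0.001, 0.0]
contact_force: [5.6, 5.2, 2.2]
opening: 0.0189
```

```bash
python3 go.py 0.441 -0.0985 0.318 -7
```

```text
t=53.6 at [ 0.4417 -0.0969  0.3191] psi -7.0 q [-0.32  0.3   1.98  0.    0.87 -0.2 ] open 0.0189 F [5.6 5.2 2.2]
yaw -0.000 (alt 3.141: flip dx,dy)  then dx -0.17 dy -0.05 dz 0.11
```

Request:
step_arm([
  {"hand": 0.2,"dx": 0,"dy": 0,"dz": 0,"yaw": 0},
  {"hand": 0.2,"dx": 0,"dy": 0,"dz": 0,"yaw": 0},
  {"hand": 0.2,"dx": 0,"dy": 0,"dz": 0,"yaw": 0},
  {"hand": 0.2,"dx": 0,"dy": 0,"dz": -3,"yaw": 0},
  {"hand": 0.2,"dx": 0,"dy": 0,"dz": -4.5,"yaw": 0},
  {"hand": 0.2,"dx": 0,"dy": 0,"dz": -4.5,"yaw": 0},
  {"hand": 0.2,"dx": 0,"dy": 0,"dz": -4,"yaw": 0},
  {"hand": 0.2,"dx": 4.5,"dy": 0,"dz": 0,"yaw": 0},
  {"hand": 0.2,"dx": 4.5,"dy": 0,"dz": 0,"yaw": 0},
  {"hand": 0.2,"dx": 4.5,"dy": 0,"dz": 0,"yaw": 0},
  {"hand": 0.2,"dx": 4.5,"dy": 0,"dz": 0,"yaw": 0},
  {"hand": 0.2,"dx": 4.5,"dy": 0,"dz": 0,"yaw": 0},
])

```text
time: 54.85
eef_pos: [0.4686, 0.1272, 0.4787]
tool_rot: [0.749, 0.662, -0.0, -0.0]
contact_force: [0.8, -0.7, -0.1]
opening: 0.0511
```

Request:
step_arm([
  {"hand": 0.2,"dx": 4.5,"dy": 0,"dz": 0,"yaw": 0},
  {"hand": 0.2,"dx": 4,"dy": 0,"dz": 0,"yaw": 0},
  {"hand": 0.2,"dx": 0,"dy": 0,"dz": 0,"yaw": 0},
  {"hand": 0.2,"dx": 0,"dy": 0,"dz": 0,"yaw": 0},
  {"hand": 0.2,"dx": 0,"dy": 0,"dz": 0,"yaw": 0},
  {"hand": 0.2,"dx": 0,"dy": 0,"dz": 0,"yaw": 0},
  {"hand": 0.2,"dx": 0,"dy": 0,"dz": 0,"yaw": 0},
  {"hand": 0.2,"dx": 0,"dy": 0,"dz": 0,"yaw": 0},
])

```text
time: 55.65
eef_pos: [0.4793, 0.2094, 0.4789]
tool_rot: [0.75, 0.662, 0.0, 0.0]
contact_force: [0.1, 0.2, 0.6]
opening: 0.0508
```

```bash
cat > beam.py <<'E'
from h import *
import sys
s=snap('top'); C=cloud(s); z=C[...,2]; im=s['image']; hsv=cv2.cvtColor(im,cv2.COLOR_RGB2HSV)
k=np.zeros(z.shape,bool); k[262:300,364:400]=1
red=k&(hsv[...,1]>110)&((hsv[...,0]<10)|(hsv[...,0]>170)); gr=k&(hsv[...,1]>70)&(abs(hsv[...,0].astype(int)-60)<25)
for n,m in(('red',red),('green',gr)): print(n,m.sum(),np.argwhere(m).mean(0)[::-1].round(1) if m.any() else '', np.percentile(C[m],[10,50,90],axis=0).round(3).tolist() if m.any() else '')
# beam-top heights along the beam line: knob & poise
d=k.copy(); d[:]=0; d[255:305,370:445]=1
kn=d&(im.max(2)<75)&(z>.14); print('knob',np.median(C[kn],0).round(4),kn.sum(),np.percentile(z[kn],[50,90]).round(4))
# light notched beam pixels: slope of z along y
l=d&(im.min(2)>120)&(z>.1)&(z<.16)&(hsv[...,1]<40); l[:273]=0
y=C[l][:,1]; zz=z[l]; p=np.polyfit(y,zz,1); r=abs(zz-np.polyval(p,y))<.006; p=np.polyfit(y[r],zz[r],1); print('beam slope',p.round(3),r.sum(),'z at y=-.08',np.polyval(p,-.08).round(4))
pm=C[240:340,430:530]; mm=(pm[...,2]>.13)&(pm[...,2]<.15); print('pan floor',np.median(pm[...,2][mm]).round(4))
if len(sys.argv)>1: cv2.imwrite(f'pics/{sys.argv[1]}.png',cv2.resize(im[245:340,360:530],None,fx=4.6,fy=4.6,interpolation=3)[:,:,::-1])
E
python3 beam.py b1
```

```text
red 7 [375.7 279.3] [[0.443, -0.073, 0.088], [0.445, -0.069, 0.094], [0.446, -0.063, 0.095]]
green 10 [376.3 274.2] [[0.453, -0.075, 0.108], [0.455, -0.068, 0.111], [0.455, -0.06, 0.118]]
knob [ 0.4406 -0.0939  0.1484] 60 [0.1484 0.1517]
beam slope [-0.074  0.097] 116 z at y=-.08 0.1025
pan floor 0.1452
```

View pics/b1.png

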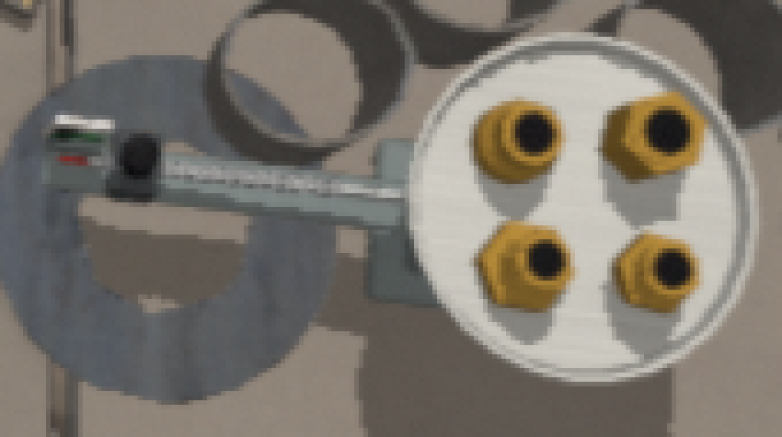

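All four brass fittings sit in the pan and the poise is at crop (138,155). The red pointer at (75,160) stands below the green band at (80,135), so the poise is too far out. I average several depth readings to size the correction.

```bash
cat > tilt.py <<'E'
from h import *
S=[viewer.snapshot('top') for _ in range(8)]; s=S[0]; s['range_z']=np.median([a['range_z'] for a in S],0).astype(float)
C=cloud(s); z=C[...,2]; im=np.median([a['image'] for a in S],0).astype(np.uint8); hsv=cv2.cvtColor(im,cv2.COLOR_RGB2HSV)
k=np.zeros(z.shape,bool); k[262:300,364:400]=1
red=k&(hsv[...,1]>110)&((hsv[...,0]<10)|(hsv[...,0]>170)); gr=k&(hsv[...,1]>70)&(abs(hsv[...,0].astype(int)-60)<25)
print('red',red.sum(),np.argwhere(red)[:,::-1].mean(0),C[red].round(3).tolist()); print('green',C[gr].round(3).tolist())
l=np.zeros(z.shape,bool); l[270:300,372:448]=1; l&=(im.min(2)>125)&(z>.08)&(z<.16)&(hsv[...,1]<40)&(C[...,0]<.45)
y,zz=C[l][:,1],z[l]; p=np.polyfit(y,zz,1)
for _ in range(4): r=abs(zz-np.polyval(p,y))<.004; p=np.polyfit(y[r],zz[r],1)
print('slope',p[0].round(4),r.sum(),'y',y[r].min().round(3),y[r].max().round(3),'z(-.2)',np.polyval(p,-.2).round(4))
kn=np.zeros(z.shape,bool); kn[262:300,380:440]=1; kn&=(im.max(2)<75)&(z>.14); print('knob',np.median(C[kn],0).round(4),kn.sum())
pm=C[250:330,440:530]; mm=(pm[...,2]>.13)&(pm[...,2]<.152)&(np.hypot(pm[...,0]-.417,pm[...,1]+.319)<.075); print('pan floor',np.median(pm[...,2][mm]).round(4))
w=im[266:284,366:386]; print(C[266:284,372:382,2].round(3)); print(hsv[266:284,376].tolist())
E
python3 tilt.py
```

```text
red 7 [375.71428571 279.28571429] [[0.445, -0.062, 0.093], [0.445, -0.065, 0.093], [0.445, -0.067, 0.094], [0.445, -0.069, 0.093], [0.446, -0.072, 0.09], [0.443, -0.072, 0.093], [0.443, -0.075, 0.092]]
green [[0.455, -0.057, 0.111], [0.455, -0.06, 0.111], [0.455, -0.062, 0.111], [0.455, -0.064, 0.114], [0.454, -0.066, 0.117], [0.454, -0.069, 0.117], [0.454, -0.071, 0.116], [0.454, -0.074, 0.118], [0.454, -0.076, 0.118], [0.453, -0.075, 0.106], [0.453, -0.077, 0.112]]
slope -0.0788 125 y -0.239 -0.117 z(-.2) 0.1118
knob [ 0.4408 -0.0947  0.1476] 58
pan floor 0.1453
[[0.005 0.006 0.006 0.003 0.004 0.005 0.007 0.006 0.006 0.007]
 [0.004 0.006 0.006 0.005 0.005 0.004 0.006 0.003 0.003 0.005]
 [0.006 0.003 0.004 0.005 0.004 0.006 0.002 0.005 0.005 0.003]
 [0.003 0.005 0.004 0.007 0.003 0.003 0.006 0.005 0.003 0.003]
 [0.142 0.141 0.142 0.143 0.142 0.005 0.006 0.007 0.003 0.006]
 [0.141 0.138 0.144 0.143 0.142 0.142 0.142 0.144 0.142 0.141]
 [0.132 0.134 0.137 0.138 0.14  0.142 0.142 0.14  0.142 0.142]
 [0.125 0.128 0.127 0.127 0.135 0.127 0.129 0.133 0.134 0.134]
 [0.111 0.111 0.111 0.114
[... 162 characters left out ...]
]
 [0.084 0.085 0.086 0.088 0.092 0.093 0.094 0.092 0.092 0.094]
 [0.076 0.075 0.073 0.074 0.074 0.076 0.078 0.081 0.08  0.079]
 [0.091 0.093 0.093 0.094 0.093 0.09  0.094 0.1   0.101 0.101]
 [0.077 0.073 0.074 0.073 0.094 0.093 0.092 0.102 0.099 0.099]
 [0.076 0.075 0.075 0.075 0.074 0.075 0.077 0.088 0.089 0.093]
 [0.073 0.075 0.075 0.075 0.073 0.075 0.075 0.074 0.073 0.074]
 [0.074 0.074 0.074 0.075 0.075 0.074 0.074 0.072 0.074 0.076]]
[[100, 8, 91], [105, 11, 91], [105, 11, 92], [90, 3, 100], [15, 19, 162], [14, 16, 203], [11, 16, 127], [38, 18, 56], [67, 111, 53], [69, 41, 80], [77, 21, 86], [83, 15, 68], [5, 20, 77], [1, 152, 109], [2, 97, 97], [30, 3, 87], [85, 17, 91], [80, 17, 91]]
```

```bash
python3 go.py 0.4405 -0.099 0.297 -7
```

```text
t=56.1 at [0.4792 0.21   0.4787] psi -7.0 q [0.32 0.23 1.62 0.   1.28 0.45] open 0.0514 F [-0.3 -0.1 -0.7]
yaw -0.001 (alt 3.141: flip dx,dy)  then dx -31.14 dy -0.08 dz 18.17
```

Request:
step_arm([
  {"hand": 0.2,"dx": -4,"dy": 0,"dz": 0,"yaw": 0},
  {"hand": 0.2,"dx": -5,"dy": 0,"dz": 0,"yaw": 0},
  {"hand": 0.2,"dx": -5,"dy": 0,"dz": 0,"yaw": 0},
  {"hand": 0.2,"dx": -5,"dy": 0,"dz": 0,"yaw": 0},
  {"hand": 0.2,"dx": -5,"dy": 0,"dz": 0,"yaw": 0},
  {"hand": 0.2,"dx": -4,"dy": 0,"dz": 0,"yaw": 0},
  {"hand": 0.2,"dx": -3.1,"dy": 0,"dz": 0,"yaw": 0},
  {"hand": 0.2,"dx": 0,"dy": 0,"dz": 4,"yaw": 0},
  {"hand": 0.2,"dx": 0,"dy": 0,"dz": 4,"yaw": 0},
  {"hand": 0.2,"dx": 0,"dy": 0,"dz": 4,"yaw": 0},
  {"hand": 0.2,"dx": 0,"dy": 0,"dz": 2,"yaw": 0},
  {"hand": 0.2,"dx": 0,"dy": 0,"dz": 0,"yaw": 0},
])

```text
time: 57.3
eef_pos: [0.4405, -0.0986, 0.3366]
tool_rot: [0.749, 0.662, -0.001, -0.002]
contact_force: [-0.6, -0.2, 0.7]
opening: 0.0515
```

```bash
python3 go.py 0.4405 -0.099 0.297 -7
```

```text
t=57.3 at [ 0.4405 -0.0986  0.3366] psi -7.1 q [-0.32  0.27  1.96  0.    0.92 -0.2 ] open 0.0515 F [-0.6 -0.2  0.7]
yaw -0.001 (alt 3.141: flip dx,dy)  then dx -0.04 dy 0.00 dz 3.96
```

Request:
step_arm([
  {"hand": 0.2,"dx": 0,"dy": 0,"dz": 2.5,"yaw": 0},
  {"hand": 0.2,"dx": 0,"dy": 0,"dz": 1.6,"yaw": 0},
  {"hand": 0.2,"dx": 0,"dy": 0,"dz": 0,"yaw": 0},
  {"hand": -1,"dx": 0,"dy": 0,"dz": 0,"yaw": 0},
  {"hand": -1,"dx": 0,"dy": 0,"dz": 0,"yaw": 0},
  {"hand": -1,"dx": 0,"dy": 0,"dz": 0,"yaw": 0},
  {"hand": -1,"dx": 0,"dy": 0,"dz": 0,"yaw": 0},
  {"hand": -1,"dx": 0,"dy": 0,"dz": 0,"yaw": 0},
])

```text
time: 58.1
eef_pos: [0.4415, -0.0988, 0.2983]
tool_rot: [0.749, 0.662, 0.001, 0.001]
contact_force: [4.1, 0.9, -0.6]
opening: 0.0189
```

Request:
step_arm([
  {"hand": -1,"dx": -0.4,"dy": 0,"dz": 0,"yaw": 0},
  {"hand": -1,"dx": -0.4,"dy": 0,"dz": 0,"yaw": 0},
  {"hand": -1,"dx": -0.4,"dy": 0,"dz": 0,"yaw": 0},
  {"hand": -1,"dx": -0.4,"dy": 0,"dz": 0,"yaw": 0},
  {"hand": -1,"dx": 0,"dy": 0,"dz": 0,"yaw": 0},
  {"hand": -1,"dx": 0,"dy": 0,"dz": 0,"yaw": 0},
])

```text
time: 58.7
eef_pos: [0.4396, -0.1149, 0.2987]
tool_rot: [0.749, 0.662, 0.001, 0.001]
contact_force: [1.2, 1.3, 10.6]
opening: 0.0188
```

Request:
step_arm([
  {"hand": 0.2,"dx": 0,"dy": 0,"dz": 0,"yaw": 0},
  {"hand": 0.2,"dx": 0,"dy": 0,"dz": 0,"yaw": 0},
  {"hand": 0.2,"dx": 0,"dy": 0,"dz": 0,"yaw": 0},
  {"hand": 0.2,"dx": 0,"dy": 0,"dz": -4,"yaw": 0},
  {"hand": 0.2,"dx": 0,"dy": 0,"dz": -5,"yaw": 0},
  {"hand": 0.2,"dx": 0,"dy": 0,"dz": -5,"yaw": 0},
  {"hand": 0.2,"dx": 0,"dy": 0,"dz": -5,"yaw": 0},
  {"hand": 0.2,"dx": 4,"dy": 0,"dz": 0,"yaw": 0},
  {"hand": 0.2,"dx": 5,"dy": 0,"dz": 0,"yaw": 0},
  {"hand": 0.2,"dx": 5,"dy": 0,"dz": 0,"yaw": 0},
  {"hand": 0.2,"dx": 5,"dy": 0,"dz": 0,"yaw": 0},
  {"hand": 0.2,"dx": 5,"dy": 0,"dz": 0,"yaw": 0},
])

```text
time: 59.9
eef_pos: [0.4682, 0.1256, 0.4876]
tool_rot: [0.749, 0.662, -0.0, -0.0]
contact_force: [1.0, 0.2, -0.4]
opening: 0.051
```

Request:
step_arm([
  {"hand": 0.2,"dx": 5,"dy": 0,"dz": 0,"yaw": 0},
  {"hand": 0.2,"dx": 3.6,"dy": 0,"dz": 0,"yaw": 0},
  {"hand": 0.2,"dx": 0,"dy": 0,"dz": 0,"yaw": 0},
  {"hand": 0.2,"dx": 0,"dy": 0,"dz": 0,"yaw": 0},
  {"hand": 0.2,"dx": 0,"dy": 0,"dz": 0,"yaw": 0},
  {"hand": 0.2,"dx": 0,"dy": 0,"dz": 0,"yaw": 0},
  {"hand": 0.2,"dx": 0,"dy": 0,"dz": 0,"yaw": 0},
  {"hand": 0.2,"dx": 0,"dy": 0,"dz": 0,"yaw": 0},
  {"hand": 0.2,"dx": 0,"dy": 0,"dz": 0,"yaw": 0},
  {"hand": 0.2,"dx": 0,"dy": 0,"dz": 0,"yaw": 0},
])

```text
time: 60.9
eef_pos: [0.4791, 0.2088, 0.4878]
tool_rot: [0.749, 0.662, 0.0, 0.0]
contact_force: [-0.9, -0.8, 0.4]
opening: 0.051
```

```bash
python3 tilt.py | grep -v '^ \['; python3 beam.py b2 >/dev/null; python3 go.py 0.4405 -0.1 0.3
```

```text
red 8 [376.   278.25] [[0.445, -0.06, 0.111], [0.445, -0.062, 0.113], [0.445, -0.065, 0.113], [0.445, -0.067, 0.111], [0.445, -0.069, 0.112], [0.445, -0.072, 0.111], [0.443, -0.07, 0.11], [0.443, -0.072, 0.113]]
green [[0.455, -0.058, 0.11], [0.455, -0.06, 0.111], [0.455, -0.062, 0.11], [0.455, -0.064, 0.113], [0.454, -0.067, 0.116], [0.455, -0.069, 0.115], [0.454, -0.071, 0.118], [0.454, -0.073, 0.119], [0.454, -0.076, 0.12], [0.454, -0.075, 0.105], [0.453, -0.077, 0.11]]
slope 0.0047 127 y -0.238 -0.078 z(-.2) 0.119
knob [ 0.4381 -0.1139  0.1633] 70
pan floor 0.1426
[[0.005 0.006 0.005 0.003 0.005 0.008 0.004 0.005 0.005 0.004]
[[105, 11, 91], [105, 11, 90], [100, 8, 91], [90, 3, 99], [15, 19, 162], [14, 16, 203], [13, 14, 126], [40, 14, 55], [65, 109, 54], [67, 41, 80], [80, 18, 85], [7, 32, 72], [1, 174, 114], [2, 93, 93], [75, 6, 87], [80, 17, 91], [85, 17, 91], [85, 17, 91]]
t=61.4 at [0.4791 0.209  0.4877] psi -7.0 q [0.32 0.23 1.61 0.   1.3  0.45] open 0.0511 F [-0.8  0.7  0.2]
yaw -0.000 (alt 0.000: flip dx,dy)  then dx -31.14 dy -0.04 dz 18.77
```

View pics/b2.png

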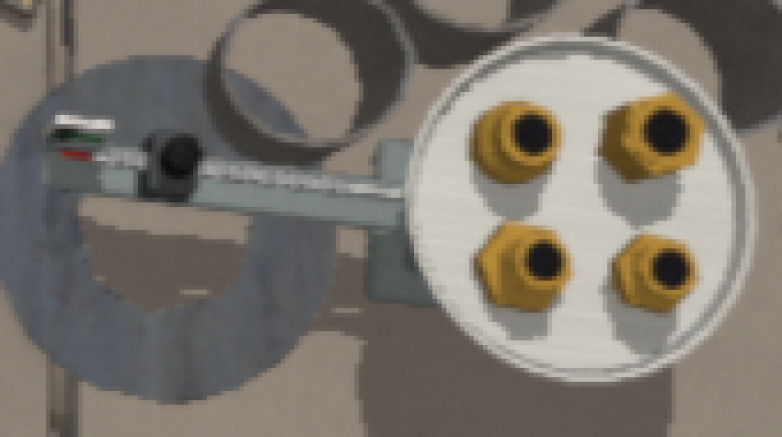

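The pointer, crop (75,155), is now at green height: z 0.112 against a band centre of about 0.114, with a beam slope of 0.005. I wait for it to settle and run one final check.

Request:
step_arm([
  {"hand": 0.2,"dx": 0,"dy": 0,"dz": 0,"yaw": 0},
  {"hand": 0.2,"dx": 0,"dy": 0,"dz": 0,"yaw": 0},
  {"hand": 0.2,"dx": 0,"dy": 0,"dz": 0,"yaw": 0},
  {"hand": 0.2,"dx": 0,"dy": 0,"dz": 0,"yaw": 0},
  {"hand": 0.2,"dx": 0,"dy": 0,"dz": 0,"yaw": 0},
  {"hand": 0.2,"dx": 0,"dy": 0,"dz": 0,"yaw": 0},
  {"hand": 0.2,"dx": 0,"dy": 0,"dz": 0,"yaw": 0},
  {"hand": 0.2,"dx": 0,"dy": 0,"dz": 0,"yaw": 0},
  {"hand": 0.2,"dx": 0,"dy": 0,"dz": 0,"yaw": 0},
  {"hand": 0.2,"dx": 0,"dy": 0,"dz": 0,"yaw": 0},
  {"hand": 0.2,"dx": 0,"dy": 0,"dz": 0,"yaw": 0},
  {"hand": 0.2,"dx": 0,"dy": 0,"dz": 0,"yaw": 0},
])

```text
time: 62.55
eef_pos: [0.4791, 0.2089, 0.4878]
tool_rot: [0.749, 0.662, 0.0, 0.0]
contact_force: [-0.6, 0.6, -0.2]
opening: 0.0509
```

```bash
python3 tilt.py | grep -E 'slope|red|pan'; python3 - <<'E'
from h import *
snap('side','end')
E
```

```text
red 8 [376.   278.25] [[0.445, -0.06, 0.11], [0.445, -0.062, 0.112], [0.445, -0.064, 0.113], [0.445, -0.067, 0.112], [0.445, -0.07, 0.111], [0.445, -0.072, 0.113], [0.443, -0.07, 0.11], [0.443, -0.072, 0.11]]
slope 0.0062 127 y -0.238 -0.078 z(-.2) 0.119
pan floor 0.1426
```

View pics/end.png

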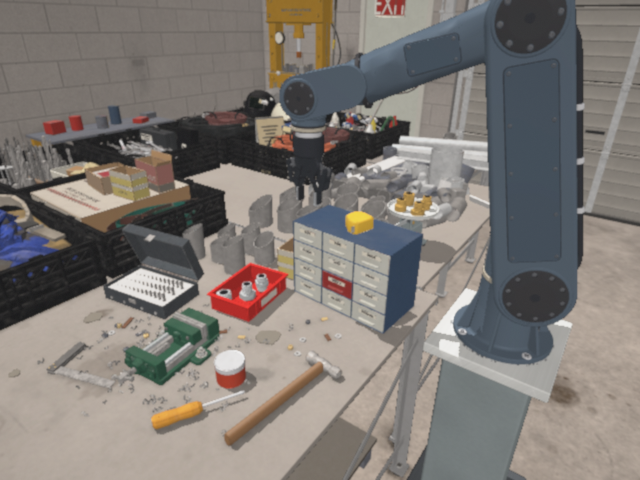

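The final view shows three steel fittings in the bin (248,288), the tape on the cabinet (360,222), four brass fittings in the pan (415,204), and the bench clear of fittings. The arm touches nothing and the pointer is steady, so I hand the job in.

```bash
python3 -c "
from plant import order; print(order.finish_job())"
```

```text
the job is handed in; nothing more can be done
None
```

The job is handed in at about 63 s of the 210 s, and my last checks agree with the goal. The hand-in reports no verdict.

- **Tape measure:** it lies flat on the cabinet top, near the middle. My first placing was wrong because I had the cabinet's long and short sides swapped. The tape tipped off the far side onto the bench (it stayed on the work surface), and I picked it up again and re-placed it.
- **Steel:** the coupling, bush and nipple are all in the red bin.
- **Brass:** the coupling, bush, nipple and reducer are all standing in the pan.
- **Weighing:** my first slide of the poise left the pointer below the green band, so I moved it back two notches. Two readings about 1 s apart then gave a beam slope of about +0.005 rad. The pointer tip was at z 0.112, against a band centre of about 0.114 m, so it is in the green and steady.
- **Bystanders:** the arm stayed clear of the tin, square and carton. I did not measure their positions at the end. The tin looks unmoved in the last picture, and I did not check the square and carton there.

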